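Coasters under the weighted arm, shakers in the cruet stand

ROBOT

A 6-joint arm with a two-finger parallel gripper is mounted at the origin on the work surface. World frame = base frame: x ahead of the robot, y to its left, z up, the work surface at z = 0. Lengths are in m, angles in degrees, forces in N, time in s.
With the tool pointing down it reaches from about 0.375 to 0.9 m from the base axis. Payload 3.1 kg.
Tool frame: the origin (TCP) lies between the finger pads; the fingertips stand 11 mm ahead of it and the grasp point (between the pads) lies 8 mm behind it; z points along the fingers, y is the line along which they close (so a half turn about z gives the same grasp; the last joint's range is limited). The gripper opens to 87 mm and grips with 3 to 60 N. Pads are 19 mm wide; open, the fingers measure 117 mm over their backs; the gripper's body (75 mm by 190 mm) begins 51 mm behind the grasp point.
Start: joints at [65.861, 30.224, 82.088, -0, 67.689, -10.227], TCP at [0.15, 0.607, 0.234] pointing down, gripper open.
Joint ranges: [-176.69, 176.69], [-43.24, 126.21], [12.49, 139.97], [-82, 262], [0, 151.66], [-163.58, 163.58]. Speed limits (degrees/s): [159.86, 159.86, 180, 180, 180, 180].

INTERFACE

Orientations are given as a 3x3 rotation matrix whose columns are the frame's x, y, z axes.
In Python, from rig import bot gives the robot as it stands.
- The arm moves only by the tool apply_moves, never from a script. Its argument "steps" is a list that holds one entry, the list of rows, each a list of 7 numbers: the shift along the tool's x, y, z in cm, then the turn, a rotation vector about the tool's x, y, z in degrees, then the gripper command: -1 is shut, 1 is fully open, values between are in proportion. In form: [[[dx, dy, dz, rx, ry, rz, jaw], ...]]. A call has 1 to 20 rows; each row is the pose to reach, as a shift and turn from the pose commanded when the call began, along the tool's axes at that moment; what a row does not reach only later rows make up. A row lasts 1/8 s, in which the tool goes at most 62.5 mm and 10.7 degrees, less where a joint would pass 70% of its speed; a pose out of reach is approached as far as the arm can. A call with a gripper value outside its range is refused whole. The fingers move at their own pace and stop on an object; the grip force is fixed at half the most. Time passes only in rows, so rows that repeat a pose let the fingers close. It gives the time, the measured TCP pose, the force, the opening and the grip force at its end, in the units of the state.
- bot.read_state(): the state, without advancing time (a new reading comes with each control period).
- bot.capture(name): name is "scene" or "top"; returns the picture (384x512x3 uint8, blue, green, red); there is no depth.
- bot.camera_model(name): a dict with "intrinsics" (3x3 intrinsics, pixels), "k1" (the pictures are not rectified: a ray, as slopes to the right and down, at radius r is drawn at 1 + k1 r^2 times it, then the intrinsics apply), "R" (3x3) and "t" (3): a world point X has camera coordinates R X + t. Camera axes: x right, y down, z forward; pixel columns grow to the right and rows downward; lengths in m; the calibration is good to about 2 mm. A picture is of the moment at which its call begins. camera_model takes no time and is no camera call.
- bot.hand_in(): hands the job in; it is judged then, once.
The state is a dict: "time_s": time; "joint_positions": joint angles; "qvel": joint speeds; "tau": joint torques, N m; "position": TCP position; "tcp_rot": TCP orientation; "force": force on the tool from outside, world axes, zero at the start; "moment": the same for the moment, N m; "opening": opening from 0.0 (shut) to 1.0 (fully open); "grasp_force": force on a finger pad.
Only numpy, scipy, OpenCV 4.12 (cv2) and the standard library are available. Lean on these libraries where they do the work, as an engineer would, in place of code of your own. Each camera call takes 0.05 s, during which the arm holds its last target. There are 200 camera calls.

TASK

Set up the serving corner for the next table: slide every loose coaster flat under the red weighted arm of the holder, one on another, each pushed fully home against the back stop and squared up with the holder, with the orange one last, on top of the pile and held down by the arm. Stand the white and the brown shaker upright in the cruet stand, one in each bore (either way round), and leave the other things on the counter where they are.

Things in the scene. Friction and masses are not known exactly. Their poses are not given: they have to be found in the camera images.
- holder: coaster holder fixed to the counter; origin at counter level under the middle of the pile, x from its open mouth (robot's side) to the back stop, z up. Dark base plate 12 mm high, 80 mm wide, from x = -60 to +155 mm. No side walls. A coaster fully home lies along x with its centre at x = 0 to +1 mm, y = 0. Two dark cheeks at x = 125 mm, 84 mm high, carry the arm's hinge (at z = 70 mm).
- holder_deck (a point): middle of the top of the pale wooden deck that carries the pile, at x = y = 0 of the holder, 36 mm above the counter; 95 mm long, only 44 mm wide, so 10 mm of each coaster overhangs either side and fingers pass beside the deck
- holder_stop (a point): middle of the back stop, at x = +46 mm of the holder: two steel uprights, each 17 mm wide, with a gap between them for the arm, 88 mm high; the coaster's front edge comes to rest against them
- holder_arm (a joint): angle of the red weighted arm, rad: 0 = its foot 3 mm above the empty deck, grows as the foot is lifted, about 0.04 for one coaster and 0.07 for each further one, at most 0.8. No spring: 220 g, presses with 1.5 to 2 N, always falls back. 18 mm wide; runs from the hinge forward between the uprights to a round foot with a steel weight above (24 mm across, top 31 mm above the foot's underside)
- holder_foot (a point): lowest point of the arm's round foot, at x = +3 mm, y = 0 of the holder when low, 39 mm above the counter when empty, else on the pile. Before it a nose slopes up 18 degrees to the mouth, ending at x = -40 mm, underside 13 mm above the foot's: a coaster slid in flat along +x on top of the deck or pile goes under the nose and lifts the arm by itself
- coaster_1: brown wooden flat coaster with eased edges, 90 long (its x) x 64 wide (its y) x 8 mm thick, 45 g; origin at the centre of its underside, z up; starts lying flat on the counter, either end may go in first (may be absent)
- coaster_2: brown wooden flat coaster with eased edges, 90 long (its x) x 64 wide (its y) x 8 mm thick, 45 g; origin at the centre of its underside, z up; starts lying flat on the counter, either end may go in first (may be absent)
- coaster_3: brown wooden flat coaster with eased edges, 90 long (its x) x 64 wide (its y) x 8 mm thick, 45 g; origin at the centre of its underside, z up; starts lying flat on the counter, either end may go in first (may be absent)
- coaster_4: brown wooden flat coaster with eased edges, 90 long (its x) x 64 wide (its y) x 8 mm thick, 45 g; origin at the centre of its underside, z up; starts lying flat on the counter, either end may go in first (may be absent)
- coaster_top: the orange flat coaster with eased edges, 90 long (its x) x 64 wide (its y) x 8 mm thick, 45 g; origin at the centre of its underside, z up; starts lying flat on the counter, either end may go in first; always present
- cruet: pale wooden cruet stand fixed to the counter, block 150 (its x) x 80 (y) x 26 mm high, two round bores 56 mm across and 18 mm deep (floor 8 mm above the counter); origin at the centre of its underside
- cruet_hole0 (a point): centre of the mouth of one bore, at x = -36 mm of the stand, 26 mm above the counter
- cruet_hole1 (a point): centre of the mouth of the other bore, at x = +36 mm of the stand, 26 mm above the counter
- salt: white ceramic upright round shaker, 50 mm diameter, 60 mm tall with a 47 mm steel cap for the top 14 mm, about 160 g, bottom heavy; origin at the centre of its foot, z up; starts standing on the counter
- pepper: dark brown wooden upright round shaker, 50 mm diameter, 60 mm tall with a 47 mm steel cap for the top 14 mm, about 160 g, bottom heavy; origin at the centre of its foot, z up; starts standing on the counter
- tin: bystander: round blue biscuit tin with a white lid, 93 mm across, 58 mm high; origin under its centre
- cutter: bystander: plain steel ring cookie cutter, 54 mm across, 20 mm high; origin under its centre
- timer: bystander: white kitchen timer with a red dial, 50 x 60 x 36 mm high; origin under its centre
- mug: bystander: white mug, 76 mm across, 75 mm high; origin under its centre
- jam: bystander: amber jar with a red lid, 64 mm across, 66 mm high; origin under its centre
- bowl: bystander: blue bowl, 110 mm across, 50 mm high; origin under its centre
- spoon: bystander: wooden spoon, 200 mm long, lying on the robot's left, near it
Things that resemble listed ones, but are neither listed nor needed, are in the scene too. What is shaped like the coaster_2 but blue or yellow is not meant.

How it is judged (in metres and radians):
At the end, for the whole second after the job is handed in: Each coaster lies flat and at rest on the deck, within 5 mm of home lengthwise, 9 mm sideways, 0.14 rad of square, 0.06 rad of level; the orange one above all others, the arm resting on it; each shaker on the floor of a bore, within 7 mm of its centre, upright within 0.12 rad, at rest (x of coaster_1 in the frame of holder between -0.005 and 0.005 m and y of coaster_1 in the frame of holder between -0.009 and 0.009 m and z of coaster_1 in the frame of holder between 0.032 and 0.072 m and angle between the x axis of each of coaster_1, coaster_2, coaster_3, coaster_4, coaster_top and the x axis of holder, either way round below 0.14 rad and angle between each of coaster_1, coaster_2, coaster_3, coaster_4, coaster_top's own z axis and vertical below 0.06 rad and linear speed of each of coaster_1, coaster_2, coaster_3, coaster_4, coaster_top, salt, pepper below 0.02 m/s and x of coaster_2 in the frame of holder between -0.005 and 0.005 m and y of coaster_2 in the frame of holder between -0.009 and 0.009 m and z of coaster_2 in the frame of holder between 0.032 and 0.072 m and x of coaster_3 in the frame of holder between -0.005 and 0.005 m and y of coaster_3 in the frame of holder between -0.009 and 0.009 m and z of coaster_3 in the frame of holder between 0.032 and 0.072 m and x of coaster_4 in the frame of holder between -0.005 and 0.005 m and y of coaster_4 in the frame of holder between -0.009 and 0.009 m and z of coaster_4 in the frame of holder between 0.032 and 0.072 m and x of coaster_top in the frame of holder between -0.005 and 0.005 m and y of coaster_top in the frame of holder between -0.009 and 0.009 m and z of coaster_top in the frame of holder between 0.032 and 0.072 m and (horizontal distance between salt and cruet_hole0 below 0.007 m or horizontal distance between salt and cruet_hole1 below 0.007 m) and z of salt in the frame of cruet between 0.004 and 0.012 m and angle between each of salt, pepper's own z axis and vertical below 0.12 rad and (horizontal distance between pepper and cruet_hole0 below 0.007 m or horizontal distance between pepper and cruet_hole1 below 0.007 m) and z of pepper in the frame of cruet between 0.004 and 0.012 m and z of each of coaster_1, coaster_2, coaster_3, coaster_4 in the frame of coaster_top below -0.004 m and contact force between holder_arm and coaster_top above 0.3 N); the robot touches nothing.
It fails at once if a bystander (tin, cutter, timer, mug, jam jar, bowl or spoon) is moved by more than 30 mm (distance of any of tin, cutter, timer, mug, jam, bowl, spoon from where it was at the start of the episode above 0.03 m).
Of coaster_1, coaster_2, coaster_3, coaster_4 only 2 to 4 are there at a start; the rules pass over those that are not, and their reading is None.
At some moment in a run one of salt, pepper may be knocked a few centimetres aside while the robot is not near it.
Once in a run the grip may slacken for a moment while it holds something.
It also fails if it takes over 210 s, if anything falls off the work surface, if the arm or the gripper's body presses on something with over 40 N, if the wrist force passes 120 N, or if a joint passes its speed limit or range.

## Working session

There is one attempt and no reset: what is moved stays moved. The work goes in short steps, Python scripts to look and compute and a tool call to move; the robot and the scene stay as the last step left them, time stands still between calls to the robot, and variables do not carry over. Pictures are saved under pics/ and viewed, at most 14 in all, crops included, and the job is handed in when it is done.

Besides the shell and the picture viewer there is one more tool, called after "Emit:" by a JSON object that holds its "op" and its "data", one argument or row to a line. apply_moves: Moves the arm, as the interface text tells. Its arguments: {"type":"object","properties":{"steps":{"type":"array","items":{"type":"array","items":{"type":"array","items":{"type":"number"}}}}},"required":["steps"]}

```bash
ls; mkdir -p pics
python3 - <<'E'
from rig import bot
import cv2,json
for n in("scene","top"):
    im=bot.capture(n); cv2.imwrite(f"pics/{n}0.png",cv2.resize(im,(800,600),interpolation=cv2.INTER_CUBIC))
    cv2.imwrite(f"{n}0.png",im)
    m=bot.camera_model(n); print(n,{k:(v.tolist() if hasattr(v,'tolist') else v) for k,v in m.items()})
print(bot.read_state())
E
```

```text
pics
scene {'intrinsics': [[491.2476437856854, 0.0, 254.29948540899196], [0.0, 491.2476437856854, 187.96670297178008], [0.0, 0.0, 1.0]], 'k1': -0.04574571808283352, 'R': [[0.059208779826761315, 0.9979915938733755, -0.022518857642108262], [0.5550301960595915, -0.051662123626143475, -0.8302243711458298], [-0.8297203154397738, 0.03665792602584743, -0.5569743213165268]], 't': [-0.008709695070298425, -0.20616426557033374, 1.9144267556278187]}
top {'intrinsics': [[469.1365408897649, 0.0, 252.7178246563181], [0.0, 469.1365408897649, 190.42463268907852], [0.0, 0.0, 1.0]], 'k1': -0.14293705935067788, 'R': [[-0.017682496972946646, -0.9997315580102091, 0.014971346608834288], [-0.991809016026712, 0.015643970805757752, -0.1267680634290592], [0.12649982224859885, -0.017090292446553457, -0.9918193973073748]], 't': [-0.011806096764207338, 0.478372129393517, 1.2776732136915572]}
{'time_s': 0.1, 'joint_positions': array([ 6.58609743e+01,  3.02751007e+01,  8.21493174e+01, -1.12088070e-03,
        6.76883122e+01, -1.02286265e+01]), 'qvel': array([ 0.0458193 , -0.11994201, -0.12827823, -0.02977214,  0.03847627,
        0.04753255]), 'tau': array([-8.73440640e-04, -4.40984666e+01, -1.77150321e+01,  6.34458871e-02,
        5.33689745e-02, -3.79403457e-05]), 'position': array([0.14997879, 0.60608241, 0.23265227]), 'tcp_rot': array([[-9.70674523e-01,  2.40396234e-01, -7.88103053e-04],
       [ 2.40397297e-01,  9.70672905e-01, -1.80286743e-03],
       [ 3.31587739e-04, -1.93945533e-03, -9.99998064e-01]]), 'force': array([-0.71968105,  0.24282098,  0.20943828]), 'moment': array([-0.00691473,  0.02511752, -0.0114688 ]), 'grasp_force': 0.0, 'opening': 1.0036989346816383}
```

View pics/scene0.png

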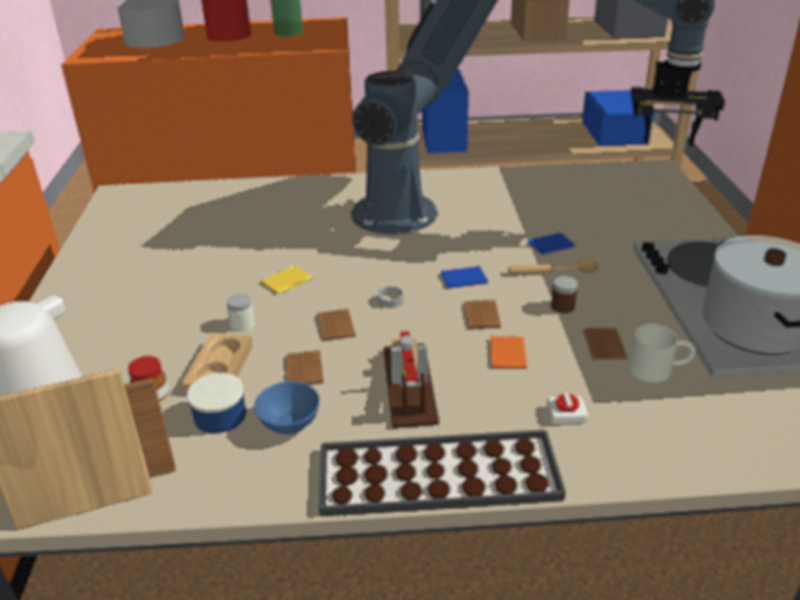

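View pics/top0.png

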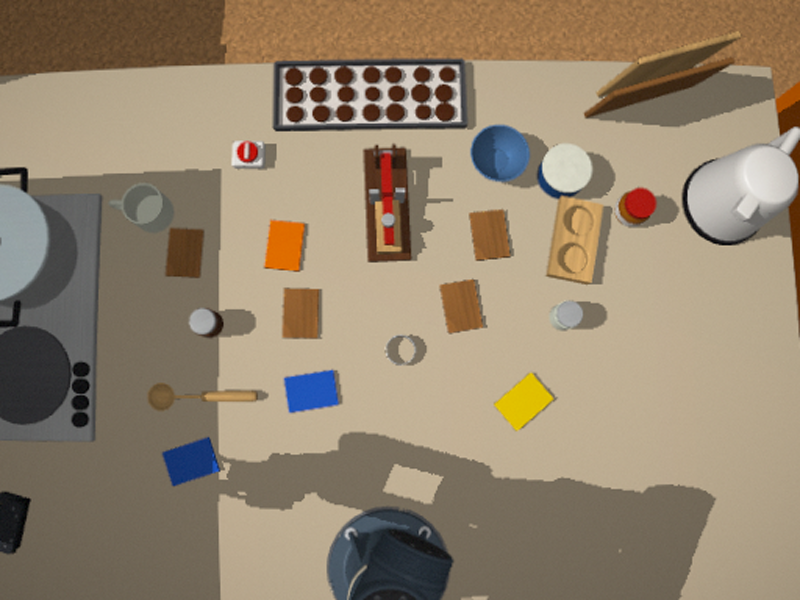

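The top view shows:
- **Brown coasters:** (490,235), (462,305), (302,313) and (185,252).
- **Orange coaster:** (285,245).
- **Decoys:** blue at (312,390) and (190,460), yellow at (525,402), and the brown board at (660,85).
- **Shakers:** salt at (567,315), pepper at (205,322). The jam jar at (638,207) looks similar.
- **Fixtures:** the cruet stand is at (575,240). The holder is at (388,205), with its mouth down towards the robot.

Next I measure with colour masks and take a close crop.

```bash
cat > h.py <<'E'
import numpy as np, cv2
from rig import bot
def und(name,uv):
    m=bot.camera_model(name);K=np.array(m["intrinsics"]);
    return cv2.undistortPoints(np.array(uv,float).reshape(-1,1,2),K,np.array([m["k1"],0,0,0.])).reshape(-1,2)
def world(name,uv,z):
    m=bot.camera_model(name);R=np.array(m["R"]);t=np.array(m["t"])
    p=und(name,uv);d=np.c_[p,np.ones(len(p))]@R;c=-R.T@t
    return c+d*((z-c[2])/d[:,2])[:,None]
def proj(name,X):
    m=bot.camera_model(name);R=np.array(m["R"]);t=np.array(m["t"])
    return cv2.projectPoints(np.array(X,float).reshape(-1,1,3),cv2.Rodrigues(R)[0],t,np.array(m["intrinsics"]),np.array([m["k1"],0,0,0.]))[0].reshape(-1,2)
def two(uva,uvb):
    P=[];
    for n in("top","scene"):
        m=bot.camera_model(n);P.append(np.c_[np.array(m["R"]),np.array(m["t"])])
    X=cv2.triangulatePoints(P[0],P[1],und("top",[uva]).T,und("scene",[uvb]).T);return (X[:3]/X[3]).ravel()
def blob(mask,seed):
    n,l,s,c=cv2.connectedComponentsWithStats(mask)
    k=l[seed[1],seed[0]]; 
    if k==0:return None
    return (l==k).astype(np.uint8)
def rect(mask,z,name="top"):
    c=max(cv2.findContours(mask,0,cv2.CHAIN_APPROX_NONE)[0],key=cv2.contourArea).reshape(-1,2)
    w=world(name,c,z)[:,:2]
    (cx,cy),(a,b),_=r=cv2.minAreaRect((w*1000).astype(np.float32))
    bx=cv2.boxPoints(r);e=max((bx[1]-bx[0],bx[2]-bx[1]),key=np.linalg.norm)
    an=np.degrees(np.arctan2(e[1],e[0]));an=(an+90)%180-90
    return np.round([cx,cy,max(a,b),min(a,b),an],1)
E
python3 - <<'E'
from h import *
im=cv2.imread("top0.png");hsv=cv2.cvtColor(im,cv2.COLOR_BGR2HSV)
for n,s in dict(A=(490,235),B=(462,305),C=(302,313),D=(185,252),O=(285,245),Y=(525,402),blue=(312,390)).items():
    p=int(s[0]*.64),int(s[1]*.64)
    c=hsv[p[1],p[0]].astype(int)
    m=((abs(hsv[...,0].astype(int)-c[0])<10)&(hsv[...,1]>110)).astype(np.uint8)
    b=blob(m,p); print(n,c,rect(b,.008) if b is not None else None)
for s in [(575,280),(575,200),(388,240),(378,240),(370,180),(567,315),(205,322),(300,360),(388,170)]:
    p=int(s[0]*.64),int(s[1]*.64);print(s,hsv[p[1],p[0]])
# crops
a=cv2.resize(im[90:180,215:285],None,fx=6,fy=6,interpolation=cv2.INTER_CUBIC)
b=cv2.resize(im[115:220,335:400],None,fx=5,fy=5,interpolation=cv2.INTER_CUBIC)
o=np.zeros((560,760,3),np.uint8);o[:540,:420]=a;o[:525,425:750]=b;cv2.imwrite("pics/crop1.png",o)
E
```

```text
A [ 14 164 146] [ 596.5 -196.1   90.4   64.3    6.1]
B [ 14 169 143] [ 464.6 -139.4   89.2   63.6    8.8]
C [ 14 163 139] [455.1 152.   88.2  62.7  -0.9]
D [ 14 163  89] [571.8 367.9  88.9  63.5  -4.2]
O [ 15 255 222] [582.2 181.6  91.6  65.1  -6.6]
Y [ 26 255 222] [ 289.5 -248.5   92.    66.   -51.1]
blue [110 214 185] [315.5 133.7  89.3  62.  -81.3]
(575, 280) [ 17 129 121]
(575, 200) [ 17 129 201]
(388, 240) [  2 233 165]
(378, 240) [ 17 129 200]
(370, 180) [ 13 165  85]
(567, 315) [ 90   3 168]
(205, 322) [ 60   3 170]
(300, 360) [ 18  57 196]
(388, 170) [  1 230 173]
```

View pics/crop1.png

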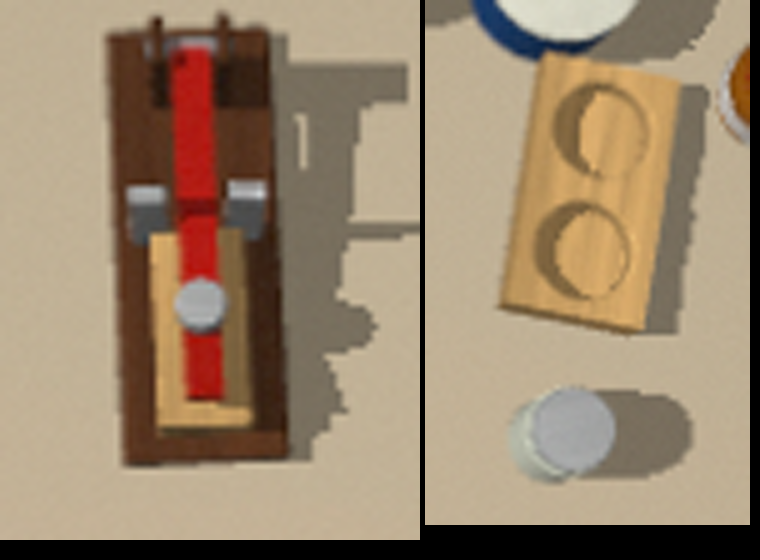

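The crop confirms the holder, with deck front corners at about (157,428) and (252,424) and base corners at (124,465), (287,458), (108,35) and (270,30). The cruet bores are at (602,133) and (582,250), and the salt cap at (572,430). Next I convert these to world positions.

Run:
```python
from h import *
np.set_printoptions(precision=4,suppress=True)
A=lambda l:np.array([(215+x/6-.4,90+y/6-.4) for x,y in l])
B=lambda l:np.array([(335+(x-425)/5-.4,115+y/5-.4) for x,y in l])
b=world("top",A([(124,465),(287,458),(270,30),(108,35)]),.012);print("base",b[:,:2])
fm=(b[0]+b[1])/2;bm=(b[2]+b[3])/2;d=bm-fm;print("len",np.linalg.norm(d),"wid",np.linalg.norm(b[0]-b[1]),np.linalg.norm(b[3]-b[2]),"yaw",np.degrees(np.arctan2(d[1],d[0])),"origin",fm+d*60/215)
dk=world("top",A([(157,428),(252,424)]),.036);print("deck",dk,"w",np.linalg.norm(dk[0]-dk[1]))
u=world("top",A([(127,187),(165,186),(228,182),(267,180)]),.088);print("uprights top back",u)
bo=world("top",B([(602,133),(582,250)]),.026);print("bores",bo,np.linalg.norm(bo[0]-bo[1]))
c=world("top",B([(543,53),(680,80),(645,322),(500,303)]),.026);print("cru",c[:,:2],c.mean(0))
im=cv2.imread("top0.png");hsv=cv2.cvtColor(im,cv2.COLOR_BGR2HSV)
m=((hsv[...,1]<30)&(hsv[...,2]>130)).astype(np.uint8)
for n,s in dict(salt=(567,315),pep=(205,322)).items():
    bl=blob(m,(int(s[0]*.64),int(s[1]*.64)));ct=max(cv2.findContours(bl,0,1)[0],key=cv2.contourArea)
    (x,y),r=cv2.minEnclosingCircle(ct);print(n,x,y,r,world("top",[(x,y)],.06),bl.sum())
print(world("top",B([(572,430)]),.06))
```

```text
base [[ 0.5482  0.0284]
 [ 0.5504 -0.0491]
 [ 0.7625 -0.0452]
 [ 0.761   0.0337]]
len 0.2125161944451751 wid 0.07744976183939475 0.0789260419910174 yaw 1.230872656363559 origin [ 0.6086 -0.0091  0.012 ]
deck [[ 0.5612  0.0123  0.036 ]
 [ 0.5624 -0.0321  0.036 ]] w 0.04439227231092631
uprights top back [[ 0.6628  0.024   0.088 ]
 [ 0.663   0.0067  0.088 ]
 [ 0.6645 -0.0219  0.088 ]
 [ 0.6652 -0.0397  0.088 ]]
bores [[ 0.6162 -0.36    0.026 ]
 [ 0.5479 -0.3445  0.026 ]] 0.07004306382507457
cru [[ 0.6638 -0.328 ]
 [ 0.6474 -0.4082]
 [ 0.5058 -0.3791]
 [ 0.5179 -0.2955]] [ 0.5837 -0.3527  0.026 ]
salt 362.13043212890625 201.43478393554688 10.450273513793945 [[ 0.4391 -0.3195  0.06  ]] 297
pep 128.62820434570312 205.2008514404297 8.224979400634766 [[0.439  0.3204 0.06  ]] 209
[[ 0.4413 -0.3248  0.06  ]]
```

```bash
cat > d.py <<'E'
# usage: d.py x,y,z,yaw ...   -> tool-axis shift (cm) and turn (deg) from the measured pose
import sys
from h import *
s=bot.read_state();R=np.array(s["tcp_rot"]);p=np.array(s["position"])
print("t",round(s["time_s"],2),"p",np.round(p*1000,1),"yaw",round(np.degrees(np.arctan2(-R[1,0],-R[0,0])),2),"j6",round(s["joint_positions"][5]),"F",np.round(s["force"],1),"open",round(s["opening"],3),"g",round(s["grasp_force"],1))
for a in sys.argv[1:]:
    x,y,z,w=map(float,a.split(","));c,q=np.cos(np.radians(w)),np.sin(np.radians(w))
    T=np.array([[-c,-q,0],[-q,c,0],[0,0,-1]]).T
    T=np.c_[[-c,-q,0],[-q,c,0],[0,0,-1]]
    print(a,np.round(R.T@(np.array([x,y,z])/1000-p)*100,2),np.round(np.degrees(cv2.Rodrigues(R.T@T)[0].ravel()),1))
E
python3 d.py 455,152,150,-0.9 455,152,60,-0.9
```

```text
t 0.1 p [150.  606.1 232.7] yaw -13.91 j6 -10 F [-0.7  0.2  0.2] open 1.004 g 0.0
455,152,150,-0.9 [-40.53 -36.73   8.32] [ -0.1  -0.  -13. ]
455,152,60,-0.9 [-40.53 -36.71  17.32] [ -0.1  -0.  -13. ]
```

Emit:
{"op": "apply_moves", "data": {
  "steps": [
    [[-40.5,-36.7,8.3,-0.1,0,-13,1],[-40.5,-36.7,8.3,-0.1,0,-13,1],[-40.5,-36.7,8.3,-0.1,0,-13,1],[-40.5,-36.7,8.3,-0.1,0,-13,1],[-40.5,-36.7,8.3,-0.1,0,-13,1],[-40.5,-36.7,8.3,-0.1,0,-13,1],[-40.5,-36.7,8.3,-0.1,0,-13,1],[-40.5,-36.7,8.3,-0.1,0,-13,1],[-40.5,-36.7,8.3,-0.1,0,-13,1],[-40.5,-36.7,8.3,-0.1,0,-13,1],[-40.5,-36.7,17.3,-0.1,0,-13,1],[-40.5,-36.7,17.3,-0.1,0,-13,1],[-40.5,-36.7,19.3,-0.1,0,-13,1],[-40.5,-36.7,19.3,-0.1,0,-13,1]]
  ]
}}

```text
time_s: 1.85
position: [0.4533, 0.1537, 0.0394]
tcp_rot: [[-1.0, 0.015, -0.004], [0.015, 1.0, 0.001], [0.004, 0.001, -1.0]]
force: [0.1, 1.0, 0.4]
opening: 1.0
grasp_force: 0.0
```

```bash
python3 d.py 455,152,12.5,-0.9
```

```text
t 1.85 p [453.3 153.7  39.4] yaw -0.85 j6 -84 F [0.1 1.  0.4] open 1.0 g 0.0
455,152,12.5,-0.9 [-0.19 -0.17  2.69] [ 0.1 -0.2  0. ]
```

Emit:
{"op": "apply_moves", "data": {
  "steps": [
    [[-0.2,-0.2,2.7,0.1,-0.2,0,1],[-0.2,-0.2,2.7,0.1,-0.2,0,1],[-0.2,-0.2,2.7,0.1,-0.2,0,1],[-0.2,-0.2,2.7,0.1,-0.2,0,-1],[-0.2,-0.2,2.7,0.1,-0.2,0,-1],[-0.2,-0.2,2.7,0.1,-0.2,0,-1],[-0.2,-0.2,2.7,0.1,-0.2,0,-1],[-0.2,-0.2,2.7,0.1,-0.2,0,-1]]
  ]
}}

```text
time_s: 2.85
position: [0.4573, 0.1511, 0.0139]
tcp_rot: [[-1.0, 0.016, 0.004], [0.016, 1.0, 0.0], [-0.004, 0.0, -1.0]]
force: [-0.5, -0.3, 6.8]
opening: 0.731
grasp_force: 30.0
```

```bash
python3 d.py 455,152,90,1.5 489,-12,90,1.5
```

```text
t 2.85 p [457.3 151.1  13.9] yaw -0.92 j6 -84 F [-0.5 -0.3  6.8] open 0.731 g 30.0
455,152,90,1.5 [ 0.2   0.09 -7.61] [-0.   0.2 -2.4]
489,-12,90,1.5 [ -3.47 -16.26  -7.6 ] [-0.   0.2 -2.4]
```

Emit:
{"op": "apply_moves", "data": {
  "steps": [
    [[0,0,-5,0,0.2,0,-1],[0.2,0,-7.6,0,0.2,0,-1],[-3.5,-16.3,-7.6,0,0.2,-2.4,-1],[-3.5,-16.3,-7.6,0,0.2,-2.4,-1],[-3.5,-16.3,-7.6,0,0.2,-2.4,-1],[-3.5,-16.3,-7.6,0,0.2,-2.4,-1],[-3.5,-16.3,-7.6,0,0.2,-2.4,-1]]
  ]
}}

```text
time_s: 3.72
position: [0.4883, -0.0121, 0.0893]
tcp_rot: [[-1.0, -0.025, -0.002], [-0.025, 1.0, 0.001], [0.002, 0.001, -1.0]]
force: [0.2, -0.7, -0.4]
opening: 0.724
grasp_force: 30.0
```

```bash
python3 d.py 489,-12,51,1.5 529,-11,51,1.5 609,-9,51,1.5; python3 -c "
from h import *
a=bot.capture('scene');b=bot.capture('top')
o=np.hstack([cv2.resize(a[190:290,190:330],(560,400)),cv2.resize(b[80:240,200:280],(200,400))])
cv2.imwrite('pics/c1.png',o)"
```

```text
t 3.73 p [488.3 -12.1  89.3] yaw 1.44 j6 -106 F [ 0.2 -0.7 -0.4] open 0.724 g 30.0
489,-12,51,1.5 [-0.08  0.01  3.83] [ 0.  -0.1 -0.1]
529,-11,51,1.5 [-4.08  0.01  3.82] [ 0.  -0.1 -0.1]
609,-9,51,1.5 [-1.208e+01  1.000e-02  3.810e+00] [ 0.  -0.1 -0.1]
```

View pics/c1.png

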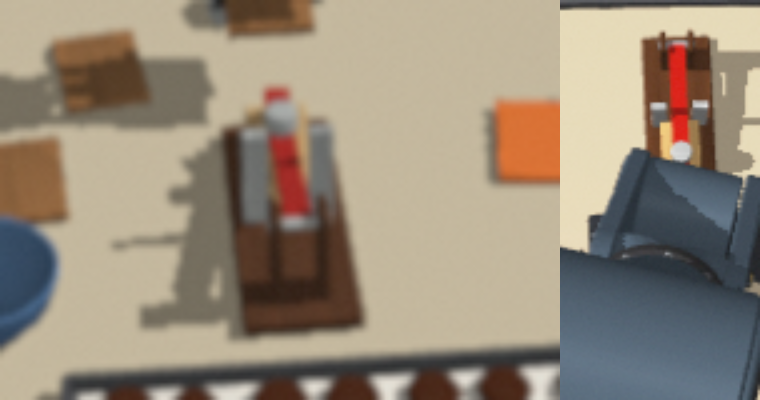

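The held coaster shows at the top edge of the scene crop, about (270,20), held level. The holder is clear. I'm lowering to deck height and then sliding in.

Emit:
{"op": "apply_moves", "data": {
  "steps": [
    [[-0.1,0,3.8,0,-0.1,0,-1],[-0.1,0,3.8,0,-0.1,0,-1],[-0.1,0,3.8,0,-0.1,0,-1],[-0.1,0,3.8,0,-0.1,0,-1]]
  ]
}}

```text
time_s: 4.32
position: [0.4908, -0.0122, 0.0527]
tcp_rot: [[-1.0, -0.027, 0.004], [-0.027, 1.0, -0.0], [-0.004, -0.001, -1.0]]
force: [0.2, 0.5, 0.1]
opening: 0.727
grasp_force: 30.0
```

```bash
python3 d.py 489,-12,51,1.5 529,-11,51,1.5 609,-9,51,1.5
```

```text
t 4.33 p [490.8 -12.2  52.7] yaw 1.53 j6 -106 F [0.2 0.5 0.1] open 0.727 g 30.0
489,-12,51,1.5 [0.18 0.02 0.17] [-0.   0.2  0. ]
529,-11,51,1.5 [-3.82  0.02  0.18] [-0.   0.2  0. ]
609,-9,51,1.5 [-11.82   0.     0.21] [-0.   0.2  0. ]
```

Emit:
{"op": "apply_moves", "data": {
  "steps": [
    [[-2,0,0.1,0,0.1,0,-1],[-4,0,0.1,0,0.1,0,-1],[-6,0,0.1,0,0.1,0,-1],[-7.5,0,0.1,0,0.1,0,-1],[-9,0,0.1,0,0.1,0,-1],[-10.5,0,0.1,0,0.1,0,-1],[-11.3,0,0.1,0,0.1,0,-1],[-11.6,0,0.1,0,0.1,0,-1],[-11.6,0,0.1,0,0.1,0,-1]]
  ]
}}

```text
time_s: 5.45
position: [0.6061, -0.0093, 0.051]
tcp_rot: [[-1.0, -0.026, 0.001], [-0.026, 1.0, 0.0], [-0.001, -0.0, -1.0]]
force: [-0.2, -0.3, -1.3]
opening: 0.726
grasp_force: 30.0
```

```bash
python3 d.py 609,-9,51,1.5
```

```text
t 5.45 p [606.1  -9.3  51. ] yaw 1.48 j6 -103 F [-0.2 -0.3 -1.3] open 0.726 g 30.0
609,-9,51,1.5 [-0.29  0.03  0.  ] [-0.  0. -0.]
```

Emit:
{"op": "apply_moves", "data": {
  "steps": [
    [[-0.2,0,0,0,0,0,-1],[-0.4,0,0,0,0,0,-1],[-0.5,0,0,0,0,0,-1],[-0.5,0,0,0,0,0,-1]]
  ]
}}

```text
time_s: 5.95
position: [0.6111, -0.0093, 0.0508]
tcp_rot: [[-1.0, -0.026, -0.0], [-0.026, 1.0, -0.0], [0.0, -0.0, -1.0]]
force: [-1.5, -0.2, -2.3]
opening: 0.729
grasp_force: 30.0
```

Emit:
{"op": "apply_moves", "data": {
  "steps": [
    [[-0.2,0,0,0,0,0,-1],[-0.3,0,0,0,0,0,-1],[-0.3,0,0,0,0,0,-1]]
  ]
}}

```text
time_s: 6.32
position: [0.6114, -0.0093, 0.0504]
tcp_rot: [[-1.0, -0.027, -0.006], [-0.027, 1.0, -0.0], [0.006, 0.0, -1.0]]
force: [-6.2, -0.7, -1.2]
opening: 0.726
grasp_force: 29.9
```

Contact with the back stop came at TCP x of 611 mm, with a −6 N reaction. I'm releasing and lifting.

Emit:
{"op": "apply_moves", "data": {
  "steps": [
    [[0.2,0,0,0,0,0,-1],[0.2,0,0,0,0,0,1],[0.2,0,0,0,0,0,1],[0.2,0,0,0,0,0,1],[0.2,0,0,0,0,0,1],[0.2,0,-4,0,0,0,1],[0.2,0,-9,0,0,0,1],[0.2,0,-9,0,0,0,1]]
  ]
}}

```text
time_s: 7.32
position: [0.6155, -0.0098, 0.1453]
tcp_rot: [[-1.0, -0.026, 0.01], [-0.026, 1.0, -0.002], [-0.01, -0.002, -1.0]]
force: [1.1, -0.5, -0.7]
opening: 1.001
grasp_force: 0.0
```

```bash
python3 d.py 464.6,-139.4,120,8.8 464.6,-139.4,40,8.8
```

```text
t 7.33 p [615.5  -9.8 145.3] yaw 1.5 j6 -103 F [ 1.1 -0.5 -0.7] open 1.001 g 0.0
464.6,-139.4,120,8.8 [ 15.45 -12.56   2.41] [-0.2  0.6 -7.3]
464.6,-139.4,40,8.8 [ 15.53 -12.54  10.41] [-0.2  0.6 -7.3]
```

Emit:
{"op": "apply_moves", "data": {
  "steps": [
    [[15.2,-12.5,2.4,-0.1,0.3,-7.3,1],[15.2,-12.5,2.4,-0.1,0.3,-7.3,1],[15.2,-12.5,2.4,-0.1,0.3,-7.3,1],[15.2,-12.5,2.4,-0.1,0.3,-7.3,1],[15.2,-12.5,8,-0.1,0.3,-7.3,1],[15.2,-12.5,10.4,-0.1,0.3,-7.3,1],[15.2,-12.5,10.4,-0.1,0.3,-7.3,1],[15.2,-12.5,10.4,-0.1,0.3,-7.3,1],[15.2,-12.5,10.4,-0.1,0.3,-7.3,1]]
  ]
}}

```text
time_s: 8.45
position: [0.4645, -0.1384, 0.0379]
tcp_rot: [[-0.988, -0.153, -0.003], [-0.153, 0.988, -0.0], [0.003, 0.0, -1.0]]
force: [-0.4, 0.6, 0.1]
opening: 1.004
grasp_force: 0.0
```

```bash
python3 d.py 464.6,-139.4,13,8.8;  python3 -c "
from h import *
a=bot.capture('scene');b=bot.capture('top')
o=np.hstack([cv2.resize(a[180:280,190:330],(560,400)),cv2.resize(b[80:240,200:280],(200,400))])
cv2.imwrite('pics/c2.png',o)"
```

```text
t 8.45 p [ 464.5 -138.4   37.9] yaw 8.82 j6 -128 F [-0.4  0.6  0.1] open 1.004 g 0.0
464.6,-139.4,13,8.8 [-0.   -0.1   2.49] [ 0.  -0.2  0. ]
```

View pics/c2.png

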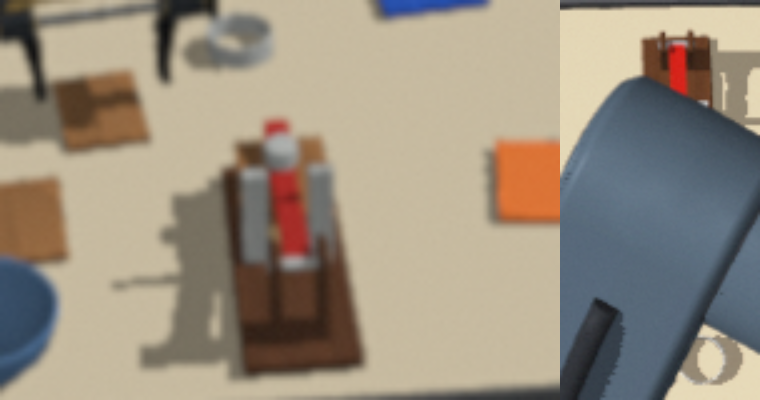

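The coaster is home under the arm, at about (280,150) in the scene crop. Now grasping the second one.

Emit:
{"op": "apply_moves", "data": {
  "steps": [
    [[0,-0.1,2.6,0,-0.1,0,1],[0,-0.1,2.6,0,-0.1,0,1],[0,-0.1,2.6,0,-0.1,0,1],[0,-0.1,2.6,0,-0.1,0,1],[0,-0.1,2.6,0,-0.1,0,-1],[0,-0.1,2.6,0,-0.1,0,-1],[0,-0.1,2.6,0,-0.1,0,-1],[0,-0.1,2.6,0,-0.1,0,-1],[0,-0.1,2.6,0,-0.1,0,-1]]
  ]
}}

```text
time_s: 9.68
position: [0.4644, -0.1398, 0.0114]
tcp_rot: [[-0.988, -0.153, -0.001], [-0.153, 0.988, 0.0], [0.001, 0.0, -1.0]]
force: [0.6, -1.6, 5.4]
opening: 0.728
grasp_force: 30.9
```

```bash
python3 d.py 464.6,-139.4,95,8.8 489,-12,95,1.5 489,-12,60,1.5
```

```text
t 9.68 p [ 464.4 -139.8   11.4] yaw 8.79 j6 -129 F [ 0.6 -1.6  5.4] open 0.728 g 30.9
464.6,-139.4,95,8.8 [-0.02  0.04 -8.36] [ 0.  -0.1 -0. ]
489,-12,95,1.5 [-4.38 12.26 -8.36] [ 0.  -0.1  7.3]
489,-12,60,1.5 [-4.38 12.26 -4.86] [ 0.  -0.1  7.3]
```

Emit:
{"op": "apply_moves", "data": {
  "steps": [
    [[0,0,-5,0,0,0,-1],[0,0,-8.4,0,0,0,-1],[-4.4,12.3,-8.4,0,0,7.3,-1],[-4.4,12.3,-8.4,0,0,7.3,-1],[-4.4,12.3,-8.4,0,0,7.3,-1],[-4.4,12.3,-8.4,0,0,7.3,-1],[-4.4,12.3,-4.8,0,0,7.3,-1],[-4.4,12.3,-4.8,0,0,7.3,-1],[-4.4,12.3,-4.8,0,0,7.3,-1],[-4.4,12.3,-4.8,0,0,7.3,-1]]
  ]
}}

```text
time_s: 10.92
position: [0.4889, -0.0117, 0.0599]
tcp_rot: [[-1.0, -0.025, -0.002], [-0.025, 1.0, 0.001], [0.002, 0.001, -1.0]]
force: [-0.7, -0.8, -0.5]
opening: 0.732
grasp_force: 30.0
```

```bash
python3 d.py 609,-9,57.5,1.5
```

```text
t 10.93 p [488.9 -11.7  59.9] yaw 1.43 j6 -106 F [-0.7 -0.8 -0.5] open 0.732 g 30.0
609,-9,57.5,1.5 [-12.01  -0.03   0.21] [ 0.1 -0.1 -0.1]
```

Emit:
{"op": "apply_moves", "data": {
  "steps": [
    [[-2,0,0.2,0,0,0,-1],[-4,0,0.2,0,0,0,-1],[-6,0,0.2,0,0,0,-1],[-7.5,0,0.2,0,0,0,-1],[-9,0,0.2,0,0,0,-1],[-10.5,0,0.2,0,0,0,-1],[-11.3,0,0.2,0,0,0,-1],[-11.6,0,0.2,0,0,0,-1],[-11.8,0,0.2,0,0,0,-1],[-12,0,0.2,0,0,0,-1],[-12,0,0.2,0,0,0,-1]]
  ]
}}

```text
time_s: 12.3
position: [0.6083, -0.0078, 0.0566]
tcp_rot: [[-1.0, -0.026, -0.003], [-0.026, 1.0, 0.002], [0.003, 0.002, -1.0]]
force: [-0.7, -0.4, -2.9]
opening: 0.729
grasp_force: 30.0
```

Emit:
{"op": "apply_moves", "data": {
  "steps": [
    [[-0.2,0,0,0,0,0,-1],[-0.3,0,0,0,0,0,-1],[-0.3,0,0,0,0,0,-1]]
  ]
}}

```text
time_s: 12.68
position: [0.6109, -0.0078, 0.0565]
tcp_rot: [[-1.0, -0.026, -0.004], [-0.026, 1.0, 0.001], [0.004, 0.002, -1.0]]
force: [-1.9, 0.1, -1.4]
opening: 0.726
grasp_force: 30.0
```

Emit:
{"op": "apply_moves", "data": {
  "steps": [
    [[-0.2,0,0,0,0,0,-1],[-0.3,0,0,0,0,0,-1],[-0.3,0,0,0,0,0,-1]]
  ]
}}

```text
time_s: 13.05
position: [0.611, -0.0077, 0.0561]
tcp_rot: [[-1.0, -0.026, -0.011], [-0.026, 1.0, 0.002], [0.011, 0.002, -1.0]]
force: [-7.3, -2.4, 1.2]
opening: 0.727
grasp_force: 30.0
```

Emit:
{"op": "apply_moves", "data": {
  "steps": [
    [[0.3,0,0,0,0,0,-1],[0.3,0,0,0,0,0,1],[0.3,0,0,0,0,0,1],[0.3,0,0,0,0,0,1],[0.3,0,0,0,0,0,1],[0.3,0,-4,0,0,0,1],[0.3,0,-9,0,0,0,1],[0.3,0,-9,0,0,0,1],[0.3,0,-9,0,0,0,1]]
  ]
}}

```text
time_s: 14.18
position: [0.6112, -0.0077, 0.1464]
tcp_rot: [[-1.0, -0.026, -0.004], [-0.026, 1.0, 0.002], [0.004, 0.002, -1.0]]
force: [-0.5, -0.1, -0.2]
opening: 1.0
grasp_force: 0.0
```

```bash
python3 d.py 596.5,-196.1,140,6.1 596.5,-196.1,40,6.1
```

```text
t 14.18 p [611.2  -7.7 146.4] yaw 1.49 j6 -103 F [-0.5 -0.1 -0.2] open 1.0 g 0.0
596.5,-196.1,140,6.1 [  1.96 -18.79   0.62] [ 0.1 -0.2 -4.6]
596.5,-196.1,40,6.1 [  1.92 -18.81  10.62] [ 0.1 -0.2 -4.6]
```

Emit:
{"op": "apply_moves", "data": {
  "steps": [
    [[1.9,-18.8,0.6,0.1,-0.2,-4.6,1],[1.9,-18.8,0.6,0.1,-0.2,-4.6,1],[1.9,-18.8,0.6,0.1,-0.2,-4.6,1],[1.9,-18.8,0.6,0.1,-0.2,-4.6,1],[1.9,-18.8,6,0.1,-0.2,-4.6,1],[1.9,-18.8,10.6,0.1,-0.2,-4.6,1],[1.9,-18.8,10.6,0.1,-0.2,-4.6,1],[1.9,-18.8,10.6,0.1,-0.2,-4.6,1],[1.9,-18.8,10.6,0.1,-0.2,-4.6,1]]
  ]
}}

```text
time_s: 15.3
position: [0.5986, -0.1965, 0.0424]
tcp_rot: [[-0.994, -0.107, 0.004], [-0.107, 0.994, -0.002], [-0.003, -0.002, -1.0]]
force: [-0.1, 0.7, -0.6]
opening: 1.0
grasp_force: 0.0
```

```bash
python3 d.py 596.5,-196.1,12.5,6.1
```

```text
t 15.3 p [ 598.6 -196.5   42.4] yaw 6.12 j6 -124 F [-0.1  0.7 -0.6] open 1.0 g 0.0
596.5,-196.1,12.5,6.1 [0.22 0.06 2.99] [-0.1  0.2  0. ]
```

Emit:
{"op": "apply_moves", "data": {
  "steps": [
    [[0.1,0,2.8,0,0.1,0,1],[0.1,0,2.9,0,0.1,0,1],[0.1,0,2.9,0,0.1,0,1],[0.1,0,2.9,0,0.1,0,1],[0.1,0,2.9,0,0.1,0,-1],[0.1,0,2.9,0,0.1,0,-1],[0.1,0,2.9,0,0.1,0,-1],[0.1,0,2.9,0,0.1,0,-1],[0.1,0,2.9,0,0.1,0,-1]]
  ]
}}

```text
time_s: 16.42
position: [0.5962, -0.1963, 0.0115]
tcp_rot: [[-0.994, -0.106, -0.002], [-0.106, 0.994, -0.0], [0.002, -0.0, -1.0]]
force: [-0.6, -0.6, 1.3]
opening: 0.728
grasp_force: 30.3
```

```bash
python3 d.py 596.5,-196.1,110,6.1 489,-12,110,1.5 489,-12,67,1.5
```

```text
t 16.43 p [ 596.2 -196.3   11.5] yaw 6.09 j6 -124 F [-0.6 -0.6  1.3] open 0.728 g 30.3
596.5,-196.1,110,6.1 [-0.02  0.01 -9.85] [-0.  -0.1 -0. ]
489,-12,110,1.5 [ 8.72 19.46 -9.84] [-0.  -0.1  4.6]
489,-12,67,1.5 [ 8.71 19.46 -5.54] [-0.  -0.1  4.6]
```

Emit:
{"op": "apply_moves", "data": {
  "steps": [
    [[0,0,-5,0,0,0,-1],[0,0,-9.8,0,0,0,-1],[8.7,19.5,-9.8,0,0,4.6,-1],[8.7,19.5,-9.8,0,0,4.6,-1],[8.7,19.5,-9.8,0,0,4.6,-1],[8.7,19.5,-9.8,0,0,4.6,-1],[8.7,19.5,-9.8,0,0,4.6,-1],[8.7,19.5,-5.5,0,0,4.6,-1],[8.7,19.5,-5.5,0,0,4.6,-1],[8.7,19.5,-5.5,0,0,4.6,-1],[8.7,19.5,-5.5,0,0,4.6,-1]]
  ]
}}

```text
time_s: 17.8
position: [0.4901, -0.0122, 0.0676]
tcp_rot: [[-1.0, -0.025, 0.001], [-0.025, 1.0, -0.001], [-0.001, -0.001, -1.0]]
force: [-0.2, 0.1, -0.5]
opening: 0.731
grasp_force: 30.0
```

```bash
python3 d.py 609,-9,65.5,1.5
```

```text
t 17.8 p [490.1 -12.2  67.6] yaw 1.46 j6 -106 F [-0.2  0.1 -0.5] open 0.731 g 30.0
609,-9,65.5,1.5 [-11.89   0.02   0.22] [-0.1  0.  -0. ]
```

Emit:
{"op": "apply_moves", "data": {
  "steps": [
    [[-2,0,0.15,0,0,0,-1],[-4,0,0.15,0,0,0,-1],[-6,0,0.15,0,0,0,-1],[-7.5,0,0.15,0,0,0,-1],[-9,0,0.15,0,0,0,-1],[-10.5,0,0.15,0,0,0,-1],[-11.3,0,0.15,0,0,0,-1],[-11.6,0,0.15,0,0,0,-1],[-11.9,0,0.15,0,0,0,-1],[-12.1,0,0.15,0,0,0,-1],[-12.1,0,0.15,0,0,0,-1]]
  ]
}}

```text
time_s: 19.18
position: [0.61, -0.0084, 0.0648]
tcp_rot: [[-1.0, -0.026, -0.001], [-0.026, 1.0, -0.0], [0.001, -0.0, -1.0]]
force: [-1.1, 0.8, -2.8]
opening: 0.733
grasp_force: 30.0
```

Emit:
{"op": "apply_moves", "data": {
  "steps": [
    [[-0.2,0,0,0,0,0,-1],[-0.3,0,0,0,0,0,-1],[-0.3,0,0,0,0,0,-1]]
  ]
}}

```text
time_s: 19.55
position: [0.6109, -0.0083, 0.0644]
tcp_rot: [[-1.0, -0.026, -0.006], [-0.026, 1.0, -0.0], [0.006, 0.0, -1.0]]
force: [-5.5, 0.0, 0.2]
opening: 0.729
grasp_force: 30.0
```

Contact with the stop at 610.9 mm. I'm releasing and going for D at (571.8, 367.9), yaw −4.2.

Emit:
{"op": "apply_moves", "data": {
  "steps": [
    [[0.2,0,0,0,0,0,-1],[0.2,0,0,0,0,0,1],[0.2,0,0,0,0,0,1],[0.2,0,0,0,0,0,1],[0.2,0,0,0,0,0,1],[0.2,0,-4,0,0,0,1],[0.2,0,-9,0,0,0,1],[0.2,0,-9,0,0,0,1],[0.2,0,-9,0,0,0,1]]
  ]
}}

```text
time_s: 20.68
position: [0.6107, -0.0083, 0.1546]
tcp_rot: [[-1.0, -0.026, -0.002], [-0.026, 1.0, -0.0], [0.002, -0.0, -1.0]]
force: [-0.5, -0.1, -0.5]
opening: 0.996
grasp_force: 0.0
```

```bash
python3 d.py 570,367.9,150,-4.2 570,367.9,40,-4.2
```

```text
t 20.68 p [610.7  -8.3 154.6] yaw 1.49 j6 -103 F [-0.5 -0.1 -0.5] open 0.996 g 0.0
570,367.9,150,-4.2 [ 3.09 37.71  0.47] [-0.  -0.1  5.7]
570,367.9,40,-4.2 [ 3.07 37.71 11.47] [-0.  -0.1  5.7]
```

```bash
python3 -c "
from h import *
print(world('top',[(143*.64,198*.64),(124*.64,198*.64),(164*.64,198*.64),(143*.64,216*.64)],.075))"
```

```text
[[0.65824594 0.42647609 0.075     ]
 [0.65926224 0.46156343 0.075     ]
 [0.6571821  0.38802315 0.075     ]
 [0.62528049 0.42517484 0.075     ]]
```

Emit:
{"op": "apply_moves", "data": {
  "steps": [
    [[3.1,37.7,0.5,0,-0.1,5.7,1],[3.1,37.7,0.5,0,-0.1,5.7,1],[3.1,37.7,0.5,0,-0.1,5.7,1],[3.1,37.7,0.5,0,-0.1,5.7,1],[3.1,37.7,0.5,0,-0.1,5.7,1],[3.1,37.7,0.5,0,-0.1,5.7,1],[3.1,37.7,0.5,0,-0.1,5.7,1],[3.1,37.7,0.5,0,-0.1,5.7,1],[3.1,37.7,0.5,0,-0.1,5.7,1]]
  ]
}}

```text
time_s: 21.8
position: [0.5703, 0.3658, 0.1488]
tcp_rot: [[-0.997, 0.075, -0.002], [0.075, 0.997, -0.002], [0.002, -0.002, -1.0]]
force: [0.5, -0.6, 0.4]
opening: 1.005
grasp_force: 0.0
```

```bash
python3 d.py 561,368.7,40,-4.2 561,368.7,12.5,-4.2
```

```text
t 21.8 p [570.3 365.8 148.8] yaw -4.32 j6 -62 F [ 0.5 -0.6  0.4] open 1.005 g 0.0
561,368.7,40,-4.2 [ 0.93  0.24 10.88] [-0.1 -0.1 -0.1]
561,368.7,12.5,-4.2 [ 0.93  0.25 13.63] [-0.1 -0.1 -0.1]
```

Emit:
{"op": "apply_moves", "data": {
  "steps": [
    [[0.9,0.2,6,0,0,0,1],[0.9,0.2,10.8,0,0,0,1],[0.9,0.2,10.8,0,0,0,1],[0.9,0.2,10.8,0,0,0,1],[0.9,0.2,10.8,0,0,0,1]]
  ]
}}

```text
time_s: 22.42
position: [0.5638, 0.3707, 0.0447]
tcp_rot: [[-0.997, 0.074, 0.005], [0.074, 0.997, 0.002], [-0.005, 0.002, -1.0]]
force: [1.2, 0.4, 0.1]
opening: 1.0
grasp_force: 0.0
```

```bash
python3 d.py 561,368.7,12.5,-4.2
```

```text
t 22.43 p [563.8 370.7  44.7] yaw -4.26 j6 -62 F [1.2 0.4 0.1] open 1.0 g 0.0
561,368.7,12.5,-4.2 [ 0.28 -0.23  3.22] [ 0.1  0.3 -0.1]
```

Emit:
{"op": "apply_moves", "data": {
  "steps": [
    [[0.1,-0.1,2.8,0,0.1,0,1],[0.1,-0.1,2.9,0,0.1,0,1],[0.1,-0.1,2.9,0,0.1,0,1],[0.1,-0.1,2.9,0,0.1,0,1],[0.1,-0.1,2.9,0,0.1,0,-1],[0.1,-0.1,2.9,0,0.1,0,-1],[0.1,-0.1,2.9,0,0.1,0,-1],[0.1,-0.1,2.9,0,0.1,0,-1],[0.1,-0.1,2.9,0,0.1,0,-1]]
  ]
}}

```text
time_s: 23.55
position: [0.5605, 0.3694, 0.0128]
tcp_rot: [[-0.997, 0.073, -0.002], [0.073, 0.997, -0.0], [0.002, -0.0, -1.0]]
force: [-0.8, -0.2, 1.1]
opening: 0.727
grasp_force: 30.0
```

```bash
python3 d.py 550,367.9,120,-4.2 478,-12,120,1.5 478,-12,77,1.5
```

```text
t 23.55 p [560.5 369.4  12.8] yaw -4.21 j6 -62 F [-0.8 -0.2  1.1] open 0.727 g 30.0
550,367.9,120,-4.2 [  1.05  -0.23 -10.72] [-0.  -0.1 -0. ]
478,-12,120,1.5 [  5.44 -38.65 -10.7 ] [-0.  -0.1 -5.7]
478,-12,77,1.5 [  5.44 -38.64  -6.4 ] [-0.  -0.1 -5.7]
```

Emit:
{"op": "apply_moves", "data": {
  "steps": [
    [[0,0,-5,0,0,0,-1],[1,0,-10.7,0,0,0,-1],[5.4,-38.6,-10.7,0,0,-5.7,-1],[5.4,-38.6,-10.7,0,0,-5.7,-1],[5.4,-38.6,-10.7,0,0,-5.7,-1],[5.4,-38.6,-10.7,0,0,-5.7,-1],[5.4,-38.6,-10.7,0,0,-5.7,-1],[5.4,-38.6,-10.7,0,0,-5.7,-1],[5.4,-38.6,-10.7,0,0,-5.7,-1],[5.4,-38.6,-10.7,0,0,-5.7,-1],[5.4,-38.6,-6.4,0,0,-5.7,-1],[5.4,-38.6,-6.4,0,0,-5.7,-1],[5.4,-38.6,-6.4,0,0,-5.7,-1],[5.4,-38.6,-6.4,0,0,-5.7,-1],[5.4,-38.6,-6.4,0,0,-5.7,-1]]
  ]
}}

```text
time_s: 25.42
position: [0.479, -0.0114, 0.078]
tcp_rot: [[-1.0, -0.027, 0.001], [-0.027, 1.0, -0.001], [-0.0, -0.001, -1.0]]
force: [-0.1, 0.1, -0.4]
opening: 0.729
grasp_force: 30.0
```

```bash
python3 d.py 598,-9,75,1.5;  python3 -c "
from h import *
a=bot.capture('scene');b=bot.capture('top')
o=np.hstack([cv2.resize(a[160:260,190:330],(560,400)),cv2.resize(b[80:240,200:280],(200,400))])
cv2.imwrite('pics/c3.png',o)"
```

```text
t 25.43 p [479.  -11.4  78. ] yaw 1.52 j6 -106 F [-0.1  0.1 -0.4] open 0.729 g 30.0
598,-9,75,1.5 [-11.9   -0.07   0.3 ] [-0.  0.  0.]
```

View pics/c3.png

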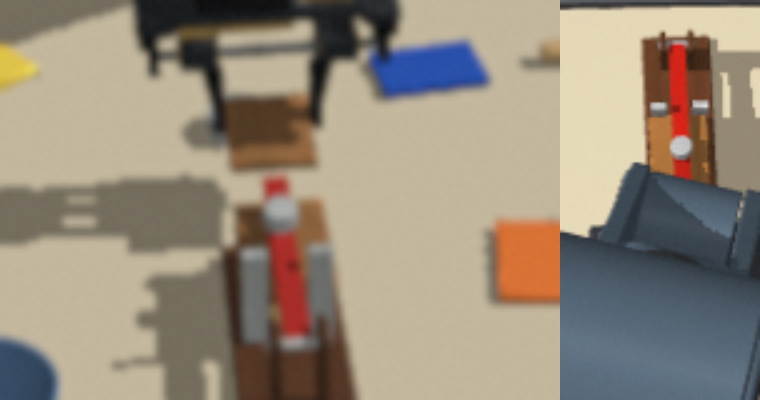

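The pile is square against the stops at about (280,215), and the held coaster is in line at (270,130). Sliding in.

Emit:
{"op": "apply_moves", "data": {
  "steps": [
    [[-2,0,0.25,0,0,0,-1],[-4,0,0.25,0,0,0,-1],[-6,0,0.25,0,0,0,-1],[-7.5,0,0.25,0,0,0,-1],[-9,0,0.25,0,0,0,-1],[-10.5,0,0.25,0,0,0,-1],[-11.3,0,0.25,0,0,0,-1],[-11.6,0,0.25,0,0,0,-1],[-11.9,0,0.25,0,0,0,-1],[-12,0,0.25,0,0,0,-1],[-12,0,0.25,0,0,0,-1]]
  ]
}}

```text
time_s: 26.9
position: [0.5981, -0.0084, 0.0743]
tcp_rot: [[-1.0, -0.026, -0.002], [-0.026, 1.0, -0.0], [0.002, -0.0, -1.0]]
force: [-0.4, 0.1, -2.2]
opening: 0.726
grasp_force: 30.0
```

Emit:
{"op": "apply_moves", "data": {
  "steps": [
    [[-0.2,0,0,0,0,0,-1],[-0.3,0,0,0,0,0,-1],[-0.3,0,0,0,0,0,-1]]
  ]
}}

```text
time_s: 27.28
position: [0.5983, -0.0084, 0.0737]
tcp_rot: [[-1.0, -0.027, -0.008], [-0.027, 1.0, -0.0], [0.008, 0.0, -1.0]]
force: [-5.2, -1.8, -0.2]
opening: 0.728
grasp_force: 30.0
```

Emit:
{"op": "apply_moves", "data": {
  "steps": [
    [[0.2,0,0,0,0,0,-1],[0.2,0,0,0,0,0,1],[0.2,0,0,0,0,0,1],[0.2,0,0,0,0,0,1],[0.2,0,0,0,0,0,1],[0.2,0,-4,0,0,0,1],[0.2,0,-8,0,0,0,1],[0.2,0,-8,0,0,0,1],[0.2,0,-8,0,0,0,1]]
  ]
}}

```text
time_s: 28.4
position: [0.5991, -0.0083, 0.154]
tcp_rot: [[-1.0, -0.026, -0.002], [-0.026, 1.0, -0.0], [0.002, 0.0, -1.0]]
force: [0.2, 0.8, -0.3]
opening: 1.0
grasp_force: 0.0
```

```bash
python3 d.py 582,181.6,150,-6.6 582,181.6,40,-6.6
```

```text
t 28.4 p [599.1  -8.3 154. ] yaw 1.49 j6 -103 F [ 0.2  0.8 -0.3] open 1.0 g 0.0
582,181.6,150,-6.6 [ 1.21 19.03  0.4 ] [-0.  -0.1  8.1]
582,181.6,40,-6.6 [ 1.19 19.03 11.4 ] [-0.  -0.1  8.1]
```

Emit:
{"op": "apply_moves", "data": {
  "steps": [
    [[1.2,19,0.4,0,-0.1,8.1,1],[1.2,19,0.4,0,-0.1,8.1,1],[1.2,19,0.4,0,-0.1,8.1,1],[1.2,19,0.4,0,-0.1,8.1,1],[1.2,19,6,0,-0.1,8.1,1],[1.2,19,11.4,0,-0.1,8.1,1],[1.2,19,11.4,0,-0.1,8.1,1],[1.2,19,11.4,0,-0.1,8.1,1],[1.2,19,11.4,0,-0.1,8.1,1],[1.2,19,11.4,0,-0.1,8.1,1]]
  ]
}}

```text
time_s: 29.65
position: [0.5838, 0.1812, 0.0426]
tcp_rot: [[-0.993, 0.115, 0.004], [0.115, 0.993, 0.0], [-0.004, 0.001, -1.0]]
force: [-0.6, 0.3, -0.4]
opening: 0.996
grasp_force: 0.0
```

```bash
python3 d.py 582,181.6,12.5,-6.6
```

```text
t 29.65 p [583.8 181.2  42.6] yaw -6.62 j6 -77 F [-0.6  0.3 -0.4] open 0.996 g 0.0
582,181.6,12.5,-6.6 [0.2  0.02 3.01] [ 0.   0.2 -0. ]
```

Emit:
{"op": "apply_moves", "data": {
  "steps": [
    [[0.1,0,2.8,0,0.1,0,1],[0.1,0,2.9,0,0.1,0,1],[0.1,0,2.9,0,0.1,0,1],[0.1,0,2.9,0,0.1,0,1],[0.1,0,2.9,0,0.1,0,-1],[0.1,0,2.9,0,0.1,0,-1],[0.1,0,2.9,0,0.1,0,-1],[0.1,0,2.9,0,0.1,0,-1],[0.1,0,2.9,0,0.1,0,-1]]
  ]
}}

```text
time_s: 30.78
position: [0.5816, 0.1814, 0.0115]
tcp_rot: [[-0.993, 0.115, -0.001], [0.115, 0.993, 0.0], [0.001, -0.0, -1.0]]
force: [-0.1, 0.1, 1.9]
opening: 0.731
grasp_force: 30.4
```

```bash
python3 d.py 582,181.6,125,-6.6 480,-12,125,1.5 480,-12,86,1.5
```

```text
t 30.77 p [581.6 181.4  11.5] yaw -6.61 j6 -77 F [-0.1  0.1  1.9] open 0.731 g 30.4
582,181.6,125,-6.6 [ -0.02   0.03 -11.35] [-0.  -0.1 -0. ]
480,-12,125,1.5 [  7.88 -20.38 -11.34] [ 0.  -0.1 -8.1]
480,-12,86,1.5 [  7.87 -20.38  -7.44] [ 0.  -0.1 -8.1]
```

Emit:
{"op": "apply_moves", "data": {
  "steps": [
    [[0,0,-6,0,0,0,-1],[0,0,-11.3,0,0,0,-1],[4,0,-11.3,0,0,-4,-1],[7.9,-20.4,-11.3,0,0,-8.1,-1],[7.9,-20.4,-11.3,0,0,-8.1,-1],[7.9,-20.4,-11.3,0,0,-8.1,-1],[7.9,-20.4,-11.3,0,0,-8.1,-1],[7.9,-20.4,-11.3,0,0,-8.1,-1],[7.9,-20.4,-7.4,0,0,-8.1,-1],[7.9,-20.4,-7.4,0,0,-8.1,-1],[7.9,-20.4,-7.4,0,0,-8.1,-1],[7.9,-20.4,-7.4,0,0,-8.1,-1]]
  ]
}}

```text
time_s: 32.28
position: [0.4803, -0.0119, 0.0864]
tcp_rot: [[-1.0, -0.027, 0.0], [-0.027, 1.0, -0.001], [-0.0, -0.001, -1.0]]
force: [-0.3, -0.6, -0.0]
opening: 0.733
grasp_force: 30.0
```

```bash
python3 d.py 609.5,-9,81.5,1.5
```

```text
t 32.27 p [480.3 -11.9  86.4] yaw 1.55 j6 -106 F [-0.3 -0.6 -0. ] open 0.733 g 30.0
609.5,-9,81.5,1.5 [-12.92  -0.06   0.49] [-0.  0.  0.]
```

Emit:
{"op": "apply_moves", "data": {
  "steps": [
    [[-2,0,0.4,0,0,0,-1],[-4,0,0.45,0,0,0,-1],[-6,0,0.45,0,0,0,-1],[-8,0,0.45,0,0,0,-1],[-9.5,0,0.45,0,0,0,-1],[-11,0,0.45,0,0,0,-1],[-12,0,0.45,0,0,0,-1],[-12.5,0,0.45,0,0,0,-1],[-12.8,0,0.45,0,0,0,-1],[-13,0,0.45,0,0,0,-1],[-13,0,0.45,0,0,0,-1]]
  ]
}}

```text
time_s: 33.65
position: [0.609, -0.0088, 0.0805]
tcp_rot: [[-1.0, -0.026, -0.003], [-0.026, 1.0, 0.0], [0.003, 0.0, -1.0]]
force: [-1.0, 0.0, -2.7]
opening: 0.731
grasp_force: 30.0
```

Emit:
{"op": "apply_moves", "data": {
  "steps": [
    [[-0.2,0,0,0,0,0,-1],[-0.3,0,0,0,0,0,-1],[-0.3,0,0,0,0,0,-1]]
  ]
}}

```text
time_s: 34.02
position: [0.6101, -0.0087, 0.0802]
tcp_rot: [[-1.0, -0.027, -0.007], [-0.027, 1.0, 0.0], [0.007, 0.0, -1.0]]
force: [-4.3, -0.9, -1.6]
opening: 0.727
grasp_force: 30.0
```

Emit:
{"op": "apply_moves", "data": {
  "steps": [
    [[0.2,0,0,0,0,0,-1],[0.2,0,0,0,0,0,1],[0.2,0,0,0,0,0,1],[0.2,0,0,0,0,0,1],[0.2,0,0,0,0,0,1],[0.2,0,-4,0,0,0,1],[0.2,0,-9,0,0,0,1],[8,13,-11,0,0,0,1],[14,18,-11,0,0,0,1],[14,18,-11,0,0,0,1],[14,18,-11,0,0,0,1],[14,18,-11,0,0,0,1]]
  ]
}}

```text
time_s: 35.52
position: [0.4656, 0.1694, 0.1913]
tcp_rot: [[-1.0, -0.03, -0.002], [-0.03, 1.0, 0.0], [0.002, 0.0, -1.0]]
force: [0.6, -0.8, 0.1]
opening: 0.999
grasp_force: 0.0
```

```bash
cat > shots.py <<'E'
from h import *
import sys
a=bot.capture('scene');b=bot.capture('top');cv2.imwrite('s.png',a);cv2.imwrite('t.png',b)
o=np.hstack([a,b]);o=cv2.resize(o,(800,300),interpolation=cv2.INTER_AREA)
z=cv2.resize(np.hstack([a[175:275,215:315],b[85:185,205:305]]),(600,300),interpolation=cv2.INTER_CUBIC)
f=np.zeros((600,800,3),np.uint8);f[:300]=o;f[300:,:600]=z;cv2.imwrite(f'pics/{sys.argv[1]}.png',f)
E
python3 shots.py c4; python3 d.py
```

```text
t 35.62 p [468.8 167.6 191.3] yaw 1.55 j6 -85 F [ 0.7 -0.4 -0.4] open 0.998 g 0.0
```

View pics/c4.png

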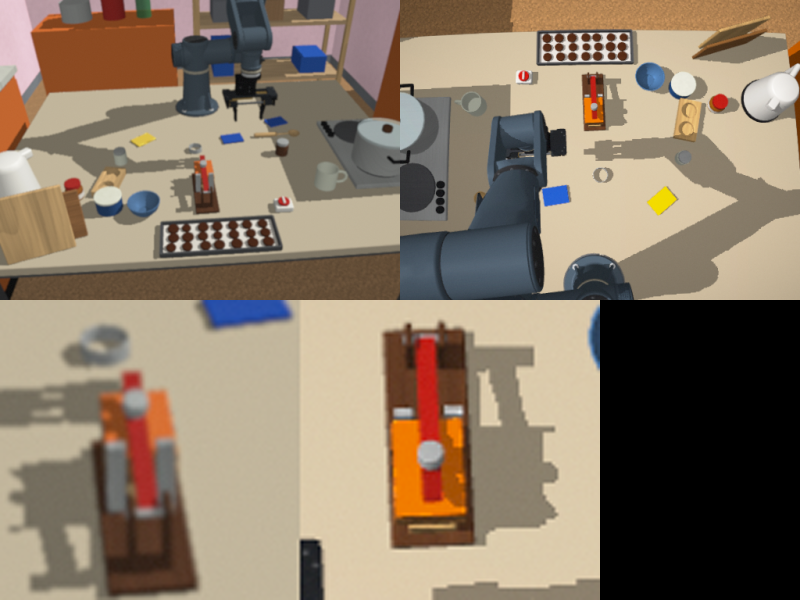

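The orange coaster is on top and square, under the arm, at (430,455) in the lower right crop. The shakers haven't moved: pepper is at (282,147) in the scene, and salt at (120,156) in the scene and (683,157) in the top view. I'll triangulate the cap positions.

Run:
```python
from h import *
t=cv2.imread('top0.png');s=cv2.imread('scene0.png');t1=cv2.imread('t.png')
def crop(im,c,r=20,k=10):
    x,y=c;return cv2.resize(im[y-r:y+r,x-r:x+r],None,fx=k,fy=k,interpolation=cv2.INTER_CUBIC)[:300*1,:]
ps=[proj('top',[p])[0] for p in([.439,.3204,.06],[.4405,-.3235,.06])];qs=[proj('scene',[p])[0] for p in([.439,.3204,.06],[.4405,-.3235,.06])]
print(ps,qs)
f=[cv2.resize(im[int(v)-18:int(v)+18,int(u)-18:int(u)+18],(290,290),interpolation=cv2.INTER_CUBIC) for im,(u,v) in((t,ps[0]),(s,qs[0]),(t,ps[1]),(s,qs[1]))]
cv2.imwrite('pics/sh.png',np.vstack([np.hstack(f[:2]),np.hstack(f[2:])]))
# cruet bore check from a lit side view: project current estimates
print(proj('scene',[[.6182,-.360,.026],[.5478,-.3446,.026]]),proj('top',[[.6182,-.360,.026],[.5478,-.3446,.026]]))
```

```text
[array([128.62050725, 205.20505187]), array([363.53720331, 200.90348958])] [array([361.946776  , 178.70813186]), array([154.24868884, 189.67071861])]
[[135.96292909 235.72203515]
 [144.59454539 220.14890874]] [[369.95214389 140.51980459]
 [366.02445303 164.62870765]]
```

View pics/sh.png

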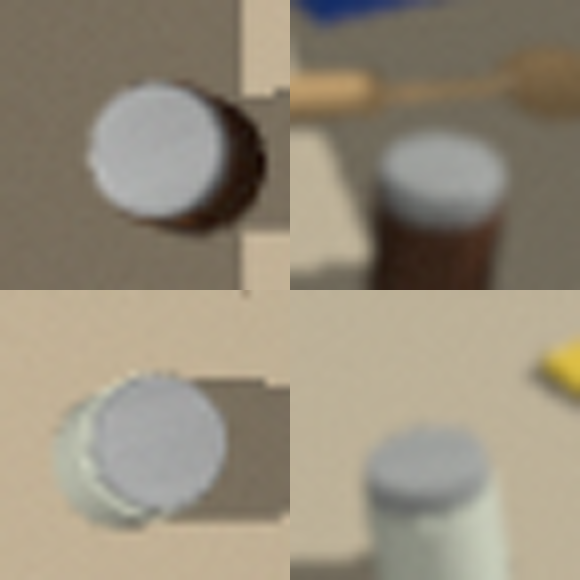

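The caps show clearly. Pepper's cap is at top (129.0,205.0) and scene (361.5,180.0). Salt's is at top (364.2,200.3) and scene (152.7,192.3).

```bash
python3 - <<'E'
from h import *
print(two((129,205),(361.5,180)),world('top',[(129,205)],.06),two((364.2,200.3),(152.7,192.3)),world('top',[(364.2,200.3)],.06))
E
python3 d.py 438,319,150,-102.3 438,319,110,-102.3
```

```text
[0.43985667 0.31978224 0.05592721] [[0.43954823 0.31935351 0.06      ]] [ 0.44299165 -0.32827216  0.05208602] [[ 0.4421349  -0.32543742  0.06      ]]
t 35.62 p [468.8 167.6 191.3] yaw 1.55 j6 -85 F [ 0.7 -0.4 -0.4] open 0.998 g 0.0
438,319,150,-102.3 [ 2.67 15.21  4.13] [  0.    0.  103.9]
438,319,110,-102.3 [ 2.67 15.21  8.13] [  0.    0.  103.9]
```

Emit:
{"op": "apply_moves", "data": {
  "steps": [
    [[2.6,15.2,4.1,0,0,103.9,1],[2.6,15.2,4.1,0,0,103.9,1],[2.6,15.2,4.1,0,0,103.9,1],[2.6,15.2,4.1,0,0,103.9,1],[2.6,15.2,4.1,0,0,103.9,1],[2.6,15.2,4.1,0,0,103.9,1],[2.6,15.2,4.1,0,0,103.9,1],[2.6,15.2,4.1,0,0,103.9,1],[2.6,15.2,4.1,0,0,103.9,1],[2.6,15.2,4.1,0,0,103.9,1],[2.6,15.2,4.1,0,0,103.9,1],[2.6,15.2,8.1,0,0,103.9,1],[2.6,15.2,8.1,0,0,103.9,1],[2.6,15.2,8.1,0,0,103.9,1],[2.6,15.2,8.1,0,0,103.9,1]]
  ]
}}

```text
time_s: 37.5
position: [0.4389, 0.3191, 0.1111]
tcp_rot: [[0.214, 0.977, 0.001], [0.977, -0.214, 0.001], [0.001, 0.0, -1.0]]
force: [-0.1, -0.3, 0.5]
opening: 0.999
grasp_force: 0.0
```

```bash
python3 d.py 439.6,319.5,34,-102.3; python3 -c "
from h import *
s=bot.capture('scene');cv2.imwrite('s.png',s);t=cv2.imread('scene0.png')
for c in ((361,180),(152,192)):
    x,y=c;print(np.abs(s[y-5:y+40,x-10:x+10].astype(int)-t[y-5:y+40,x-10:x+10]).mean())"
```

```text
t 37.5 p [438.9 319.1 111.1] yaw -102.38 j6 37 F [-0.1 -0.3  0.5] open 0.999 g 0.0
439.6,319.5,34,-102.3 [0.04 0.05 7.71] [ 0.  -0.1 -0.1]
4.918148148148148
8.584444444444445
```

Emit:
{"op": "apply_moves", "data": {
  "steps": [
    [[0,0,4,0,0,0,1],[0,0,7.7,0,0,0,1],[0,0,7.7,0,0,0,1],[0,0,7.7,0,0,0,1],[0,0,7.7,0,0,0,-1],[0,0,7.7,0,0,0,-1],[0,0,7.7,0,0,0,-1],[0,0,7.7,0,0,0,-1],[0,0,7.7,0,0,0,-1],[0,0,7.7,0,0,0,1],[0,0,7.7,0,0,0,1],[0,0,7.7,0,0,0,1],[0,0,7.7,0,0,0,1]]
  ]
}}

```text
time_s: 39.17
position: [0.4376, 0.3187, 0.0328]
tcp_rot: [[0.215, 0.977, -0.002], [0.977, -0.215, -0.0], [-0.001, -0.002, -1.0]]
force: [-0.1, -0.1, 0.1]
opening: 0.933
grasp_force: 0.0
```

Emit:
{"op": "apply_moves", "data": {
  "steps": [
    [[0,0,0,0,0,-90,1],[0,0,0,0,0,-90,1],[0,0,0,0,0,-90,1],[0,0,0,0,0,-90,1],[0,0,0,0,0,-90,1],[0,0,0,0,0,-90,1],[0,0,0,0,0,-90,1],[0,0,0,0,0,-90,1],[0,0,0,0,0,-90,1],[0,0,0,0,0,-90,1],[0,0,0,0,0,-90,-1],[0,0,0,0,0,-90,-1],[0,0,0,0,0,-90,-1],[0,0,0,0,0,-90,-1],[0,0,0,0,0,-90,-1],[0,0,0,0,0,-90,-1]]
  ]
}}

```text
time_s: 41.18
position: [0.4379, 0.3188, 0.033]
tcp_rot: [[-0.977, 0.215, -0.001], [0.215, 0.977, 0.0], [0.001, -0.0, -1.0]]
force: [0.4, -0.3, 0.2]
opening: 0.565
grasp_force: 30.0
```

```bash
python3 d.py 439,319,160,-12.3 480,0,160,-12.3 618,-360,160,-12.3
```

```text
t 41.17 p [437.9 318.8  33. ] yaw -12.42 j6 -53 F [ 0.4 -0.3  0.2] open 0.565 g 30.0
439,319,160,-12.3 [ -0.09   0.04 -12.7 ] [-0.  -0.1 -0.1]
480,0,160,-12.3 [-10.95 -30.23 -12.71] [-0.  -0.1 -0.1]
618,-360,160,-12.3 [-32.17 -62.42 -12.73] [-0.  -0.1 -0.1]
```

Emit:
{"op": "apply_moves", "data": {
  "steps": [
    [[0,0,-6,0,0,0,-1],[0,0,-12.7,0,0,0,-1],[-32.1,-62.4,-12.7,0,0,0,-1],[-32.1,-62.4,-12.7,0,0,0,-1],[-32.1,-62.4,-12.7,0,0,0,-1],[-32.1,-62.4,-12.7,0,0,0,-1],[-32.1,-62.4,-12.7,0,0,0,-1],[-32.1,-62.4,-12.7,0,0,0,-1],[-32.1,-62.4,-12.7,0,0,0,-1],[-32.1,-62.4,-12.7,0,0,0,-1],[-32.1,-62.4,-12.7,0,0,0,-1],[-32.1,-62.4,-12.7,0,0,0,-1],[-32.1,-62.4,-12.7,0,0,0,-1],[-32.1,-62.4,-12.7,0,0,0,-1],[-32.1,-62.4,-12.7,0,0,0,-1],[-32.1,-62.4,-12.7,0,0,0,-1]]
  ]
}}

```text
time_s: 43.18
position: [0.6166, -0.3573, 0.159]
tcp_rot: [[-0.977, 0.214, -0.004], [0.214, 0.977, 0.002], [0.004, 0.002, -1.0]]
force: [-0.7, 0.4, -1.7]
opening: 0.565
grasp_force: 30.0
```

```bash
python3 d.py 617.5,-360.2,80,-12.3 617.5,-360.2,62,-12.3
```

```text
t 43.17 p [ 616.6 -357.3  159. ] yaw -12.34 j6 -117 F [-0.7  0.4 -1.7] open 0.565 g 30.0
617.5,-360.2,80,-12.3 [-0.18 -0.28  7.9 ] [ 0.1 -0.2 -0. ]
617.5,-360.2,62,-12.3 [-0.19 -0.28  9.7 ] [ 0.1 -0.2 -0. ]
```

Emit:
{"op": "apply_moves", "data": {
  "steps": [
    [[0,-0.2,5,0.1,-0.1,0,-1],[0,-0.2,9.2,0.1,-0.1,0,-1],[0,-0.2,9.2,0.1,-0.1,0,-1],[0,-0.2,9.2,0.1,-0.1,0,-1],[0,-0.2,9.2,0.1,-0.1,0,-1],[0,-0.2,9.2,0.1,-0.1,0,-1]]
  ]
}}

```text
time_s: 43.92
position: [0.6178, -0.3622, 0.0698]
tcp_rot: [[-0.977, 0.215, 0.002], [0.215, 0.977, -0.004], [-0.003, -0.004, -1.0]]
force: [-0.3, -0.0, -0.7]
opening: 0.569
grasp_force: 30.0
```

```bash
python3 d.py 617.5,-360.2,52,-12.3 617.5,-360.2,41,-12.3; python3 -c "
from h import *
a=bot.capture('scene');b=bot.capture('top');cv2.imwrite('t2.png',b)
cv2.imwrite('pics/c5.png',np.hstack([cv2.resize(a[180:270,90:180],(400,400),interpolation=cv2.INTER_CUBIC),cv2.resize(b[110:220,325:415],(330,400),interpolation=cv2.INTER_CUBIC)]))"
```

```text
t 43.92 p [ 617.8 -362.2   69.8] yaw -12.4 j6 -117 F [-0.3 -0.  -0.7] open 0.569 g 30.0
617.5,-360.2,52,-12.3 [0.08 0.2  1.78] [-0.2  0.2 -0.1]
617.5,-360.2,41,-12.3 [0.08 0.2  2.88] [-0.2  0.2 -0.1]
```

View pics/c5.png

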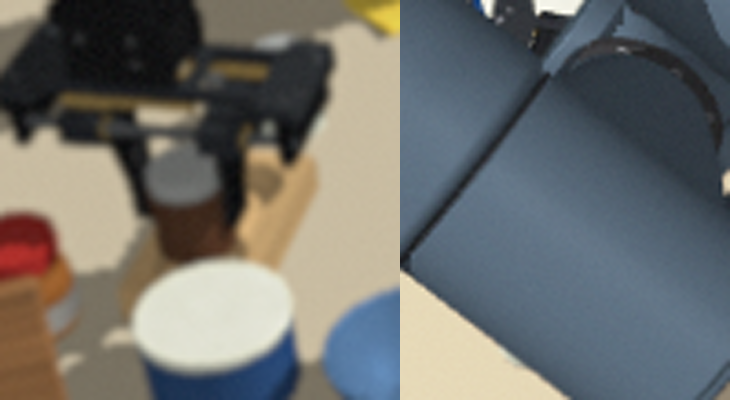

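Pepper hangs over the far bore at (190,200) in the crop. I'm letting it settle, then lowering it gently.

Emit:
{"op": "apply_moves", "data": {
  "steps": [
    [[0,0.1,0.5,-0.1,0.1,0,-1],[0,0.1,0.5,-0.1,0.1,0,-1],[0,0.1,0.5,-0.1,0.1,0,-1]]
  ]
}}

```text
time_s: 44.4
position: [0.6169, -0.3606, 0.0624]
tcp_rot: [[-0.977, 0.215, -0.002], [0.215, 0.977, 0.0], [0.002, -0.0, -1.0]]
force: [-0.3, -0.4, -2.3]
opening: 0.568
grasp_force: 30.0
```

```bash
python3 d.py 617.5,-360.2,52,-12.3
```

```text
t 44.4 p [ 616.9 -360.6   62.4] yaw -12.41 j6 -117 F [-0.3 -0.4 -2.3] open 0.568 g 30.0
617.5,-360.2,52,-12.3 [-0.05  0.05  1.04] [-0.  -0.1 -0.1]
```

Emit:
{"op": "apply_moves", "data": {
  "steps": [
    [[0,0,0.5,0,0,0,-1],[0,0,0.9,0,0,0,-1],[0,0,1.2,0,0,0,-1],[0,0,1.2,0,0,0,-1]]
  ]
}}

```text
time_s: 44.9
position: [0.6171, -0.3608, 0.0504]
tcp_rot: [[-0.977, 0.215, -0.001], [0.215, 0.977, -0.0], [0.001, -0.001, -1.0]]
force: [0.1, 0.2, -1.7]
opening: 0.567
grasp_force: 30.0
```

No side or axial force, so it is inside the bore. Continuing to the floor (TCP about 41 mm).

Emit:
{"op": "apply_moves", "data": {
  "steps": [
    [[0,0,0.5,0,0,0,-1],[0,0,0.8,0,0,0,-1],[0,0,0.9,0,0,0,-1],[0,0,0.9,0,0,0,-1]]
  ]
}}

```text
time_s: 45.4
position: [0.6171, -0.3608, 0.0416]
tcp_rot: [[-0.977, 0.215, -0.001], [0.215, 0.977, -0.0], [0.001, -0.001, -1.0]]
force: [0.7, -1.0, -2.2]
opening: 0.568
grasp_force: 30.0
```

Emit:
{"op": "apply_moves", "data": {
  "steps": [
    [[0,0,0,0,0,0,1],[0,0,0,0,0,0,1],[0,0,0,0,0,0,1],[0,0,0,0,0,0,1],[0,0,-5,0,0,0,1],[0,0,-11,0,0,0,1],[6,34,-11,0,0,0,1],[6,34,-11,0,0,0,1],[6,34,-11,0,0,0,1],[6,34,-11,0,0,0,1],[6,34,-11,0,0,0,1],[6,34,-11,0,0,0,1],[6,34,-11,0,0,0,1],[6,34,-11,0,0,0,1]]
  ]
}}

```text
time_s: 47.15
position: [0.6318, -0.0163, 0.1518]
tcp_rot: [[-0.977, 0.215, -0.001], [0.215, 0.977, -0.001], [0.001, -0.001, -1.0]]
force: [-0.1, 0.1, 0.4]
opening: 0.997
grasp_force: 0.0
```

```bash
python3 -c "
from h import *
a=bot.capture('scene');b=bot.capture('top');cv2.imwrite('s.png',a);cv2.imwrite('t.png',b)
cv2.imwrite('pics/c6.png',np.hstack([cv2.resize(a[170:270,100:190],(360,400),interpolation=cv2.INTER_CUBIC),cv2.resize(b[120:220,325:415],(360,400),interpolation=cv2.INTER_CUBIC)]))"; python3 d.py 442.3,-325.5,130,-102.3
```

```text
t 47.25 p [631.8 -17.2 151.7] yaw -12.51 j6 -89 F [-0.8 -0.6  0.1] open 1.002 g 0.0
442.3,-325.5,130,-102.3 [ 11.82 -34.2    2.21] [-0.1 -0.  89.8]
```

View pics/c6.png

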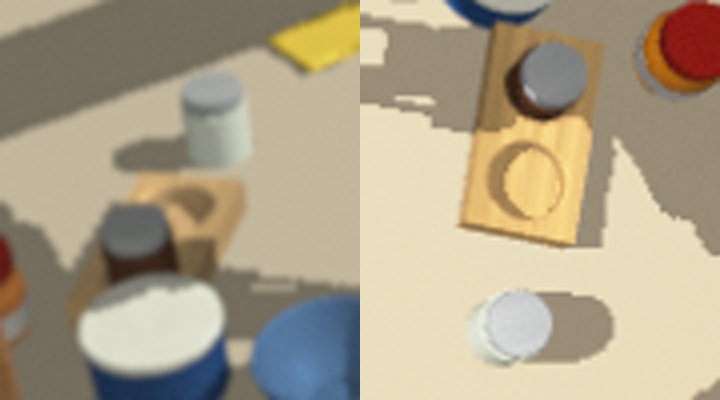

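Pepper stands in the far bore at (550,80). Salt is unmoved, with its cap at (519,326). The empty bore is at (527,181). Going to salt.

Emit:
{"op": "apply_moves", "data": {
  "steps": [
    [[11.8,-34.2,0,0,0,89.8,1],[11.8,-34.2,0,0,0,89.8,1],[11.8,-34.2,0,0,0,89.8,1],[11.8,-34.2,0,0,0,89.8,1],[11.8,-34.2,0,0,0,89.8,1],[11.8,-34.2,0,0,0,89.8,1],[11.8,-34.2,0,0,0,89.8,1],[11.8,-34.2,0,0,0,89.8,1],[11.8,-34.2,0,0,0,89.8,1],[11.8,-34.2,0,0,0,89.8,1],[11.8,-34.2,4,0,0,89.8,1],[11.8,-34.2,4,0,0,89.8,1],[11.8,-34.2,4,0,0,89.8,1],[11.8,-34.2,4,0,0,89.8,1]]
  ]
}}

```text
time_s: 49.0
position: [0.4434, -0.3251, 0.1132]
tcp_rot: [[0.211, 0.977, 0.0], [0.977, -0.211, -0.002], [-0.002, 0.0, -1.0]]
force: [0.4, 0.3, 1.0]
opening: 0.996
grasp_force: 0.0
```

```bash
python3 d.py 442.3,-325.5,34,-102.3; python3 -c "
from h import *
s=bot.capture('scene');t=cv2.imread('s.png')
x,y=152,205;print(np.abs(s[y-5:y+6,x-6:x+6].astype(int)-t[y-5:y+6,x-6:x+6]).mean())"
```

```text
t 49.0 p [ 443.4 -325.1  113.2] yaw -102.2 j6 -36 F [0.4 0.3 1. ] open 0.996 g 0.0
442.3,-325.5,34,-102.3 [-0.05 -0.1   7.92] [0.  0.1 0.1]
1.1616161616161615
```

Emit:
{"op": "apply_moves", "data": {
  "steps": [
    [[0,-0.1,4,0,0,0,1],[0,-0.1,7.8,0,0,0,1],[0,-0.1,7.8,0,0,0,1],[0,-0.1,7.8,0,0,0,1],[0,-0.1,7.8,0,0,0,-1],[0,-0.1,7.8,0,0,0,-1],[0,-0.1,7.8,0,0,0,-1],[0,-0.1,7.8,0,0,0,-1],[0,-0.1,7.8,0,0,0,-1],[0,-0.1,7.8,0,0,0,1],[0,-0.1,7.8,0,0,0,1],[0,-0.1,7.8,0,0,0,1],[0,-0.1,7.8,0,0,0,1],[0,-0.1,7.8,0,0,0,1]]
  ]
}}

```text
time_s: 50.8
position: [0.4417, -0.3241, 0.0339]
tcp_rot: [[0.212, 0.977, -0.002], [0.977, -0.212, -0.0], [-0.0, -0.002, -1.0]]
force: [1.3, -0.6, 0.3]
opening: 0.98
grasp_force: 0.0
```

Emit:
{"op": "apply_moves", "data": {
  "steps": [
    [[0,0,0,0,0,-90,1],[0,0,0,0,0,-90,1],[0,0,0,0,0,-90,1],[0,0,0,0,0,-90,1],[0,0,0,0,0,-90,1],[0,0,0,0,0,-90,1],[0,0,0,0,0,-90,1],[0,0,0,0,0,-90,1],[0,0,0,0,0,-90,1],[0,0,0,0,0,-90,1],[0,0,0,0,0,-90,-1],[0,0,0,0,0,-90,-1],[0,0,0,0,0,-90,-1],[0,0,0,0,0,-90,-1],[0,0,0,0,0,-90,-1],[0,0,0,0,0,-90,-1]]
  ]
}}

```text
time_s: 52.8
position: [0.4419, -0.3244, 0.034]
tcp_rot: [[-0.977, 0.212, -0.001], [0.212, 0.977, -0.001], [0.001, -0.001, -1.0]]
force: [1.0, -1.3, -0.3]
opening: 0.57
grasp_force: 30.0
```

```bash
python3 d.py 442,-325,120,-12.3 547,-345,120,-12.3 547,-345,68,-12.3
```

```text
t 52.8 p [ 441.9 -324.4   34. ] yaw -12.21 j6 -126 F [ 1.  -1.3 -0.3] open 0.57 g 30.0
442,-325,120,-12.3 [-0.02 -0.06 -8.6 ] [-0.  -0.1  0.1]
547,-345,120,-12.3 [-10.7    0.2   -8.61] [-0.  -0.1  0.1]
547,-345,68,-12.3 [-10.71   0.21  -3.41] [-0.  -0.1  0.1]
```

Emit:
{"op": "apply_moves", "data": {
  "steps": [
    [[0,0,-5,0,0,0,-1],[0,0,-8.6,0,0,0,-1],[-5,0.1,-8.6,0,0,0,-1],[-10.7,0.2,-8.6,0,0,0,-1],[-10.7,0.2,-8.6,0,0,0,-1],[-10.7,0.2,-8.6,0,0,0,-1],[-10.7,0.2,-3.4,0,0,0,-1],[-10.7,0.2,-3.4,0,0,0,-1],[-10.7,0.2,-3.4,0,0,0,-1],[-10.7,0.2,-3.4,0,0,0,-1],[-10.7,0.2,-3.4,0,0,0,-1]]
  ]
}}

```text
time_s: 54.18
position: [0.5474, -0.3455, 0.0696]
tcp_rot: [[-0.977, 0.212, 0.001], [0.212, 0.977, -0.002], [-0.001, -0.002, -1.0]]
force: [-0.7, 0.6, -1.7]
opening: 0.571
grasp_force: 30.0
```

```bash
python3 d.py 547,-345,52,-12.3
```

```text
t 54.17 p [ 547.4 -345.5   69.6] yaw -12.22 j6 -120 F [-0.7  0.6 -1.7] open 0.571 g 30.0
547,-345,52,-12.3 [0.06 0.04 1.76] [-0.1  0.1  0.1]
```

Emit:
{"op": "apply_moves", "data": {
  "steps": [
    [[0,0,0.8,0,0,0,-1],[0,0,1.3,0,0,0,-1],[0,0,1.7,0,0,0,-1],[0,0,1.7,0,0,0,-1]]
  ]
}}

```text
time_s: 54.68
position: [0.5471, -0.3452, 0.0503]
tcp_rot: [[-0.977, 0.212, -0.001], [0.212, 0.977, -0.001], [0.001, -0.001, -1.0]]
force: [1.2, -2.6, -3.2]
opening: 0.564
grasp_force: 30.0
```

```bash
python3 d.py 547,-345,42,-12.3
```

```text
t 54.67 p [ 547.1 -345.2   50.3] yaw -12.22 j6 -120 F [ 1.2 -2.6 -3.2] open 0.564 g 30.0
547,-345,42,-12.3 [0.02 0.02 0.83] [-0.  -0.   0.1]
```

Emit:
{"op": "apply_moves", "data": {
  "steps": [
    [[0,0,0.5,0,0,0,-1],[0,0,0.8,0,0,0,-1],[0,0,0.8,0,0,0,-1],[0,0,0.8,0,0,0,1],[0,0,0.8,0,0,0,1],[0,0,0.8,0,0,0,1],[0,0,0.8,0,0,0,1],[0,0,-4,0,0,0,1],[0,0,-9,0,0,0,1],[5,35,-11,0,0,0,1],[5,35,-11,0,0,0,1],[5,48,-11,0,0,0,1],[5,48,-11,0,0,0,1],[5,48,-11,0,0,0,1],[5,48,-11,0,0,0,1],[5,48,-11,0,0,0,1],[5,48,-11,0,0,0,1],[5,48,-11,0,0,0,1],[5,48,-11,0,0,0,1]]
  ]
}}

```text
time_s: 57.05
position: [0.5992, 0.1346, 0.1606]
tcp_rot: [[-0.978, 0.211, -0.002], [0.211, 0.978, -0.001], [0.002, -0.001, -1.0]]
force: [-0.1, -0.7, -0.5]
opening: 0.999
grasp_force: 0.0
```

```bash
python3 shots.py fin
python3 - <<'E'
from h import *
s=cv2.imread('s.png');t=cv2.imread('t.png')
f=np.zeros((600,800,3),np.uint8)
for i,c in enumerate([s[170:270,90:190],s[175:275,215:315],t[110:210,325:425],t[85:185,205:305]]):
    f[300*(i//2):300*(i//2)+300,400*(i%2):400*(i%2)+300]=cv2.resize(c,(300,300),interpolation=cv2.INTER_CUBIC)
cv2.imwrite('pics/fin2.png',f)
hsv=cv2.cvtColor(t,cv2.COLOR_BGR2HSV)
m=((abs(hsv[...,0].astype(int)-15)<6)&(hsv[...,1]>225)&(hsv[...,2]>150)).astype(np.uint8)
m[:,:205]=0;m[:,305:]=0;m[:85]=0;m[185:]=0
m=cv2.morphologyEx(m,cv2.MORPH_CLOSE,np.ones((9,9)))
print(m.sum(),rect(m,.076))
E
```

```text
735 [610.3  -7.2  87.   62.8  -0.7]
```

View pics/fin2.png

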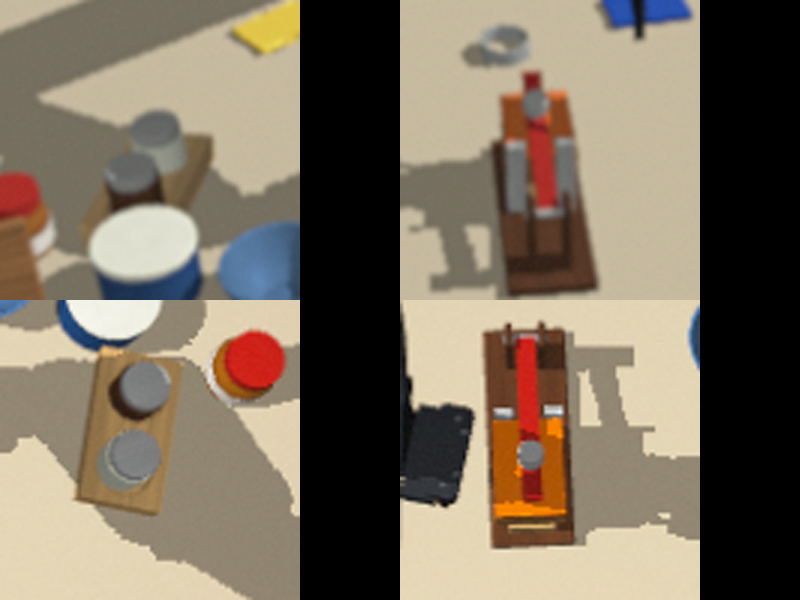

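Both shakers stand in their bores, with caps at (145,388) and (135,455) in the lower left crop. The orange coaster measures (610, −7) mm and is square, held down by the arm. Handing in.

```bash
python3 -c "
from rig import bot
print(bot.hand_in())"
```

```text
the job is handed in; nothing more can be done
None
```

I've handed the job in, with no verdict shown: all five coasters are in the holder, the orange one on top under the arm; both shakers stand in the cruet bores, and I saw no bystander move.

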